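# Lay out an assembly kit in its tray

### The job

Make up the kit for the next assembly in the low tray: lay the housing that has the round boss in the large rectangular pocket, the steel block in the smaller rectangular pocket, the stepped bushing upright in the round pocket and the hexagonal nut flat in the hexagonal pocket. Each must lie flat on the floor of its pocket, inside the rim. Leave the housing without a boss and the plain straight sleeve where they are; they are not part of this kit.

Things in the scene. Friction and masses are not known exactly. Their poses are not given: they have to be found in the camera images.
- housing: Cream moulded housing half with a small round boss and some slots on its flat top: 42 mm (x) x 62 mm (y), 24 mm high, 27 mm over the boss, 28 to 49 g. Lies open side down on the desk (z = 0). Origin: centre of the underside; z up. Grasp across the 42 mm (along x).
- block: Plain ground steel block with one dark hole in its top: 30 mm (x) x 50 mm (y) x 25 mm high, 0.23 to 0.38 kg. Lies on the desk. Origin: centre of the underside; z up. Grasp across the 30 mm (along x).
- bushing: Grey turned steel bushing, stepped: 30 mm body diameter with a narrower neck at the top, 30 mm high in all (body about 20 mm), bored; stands upright on the desk, neck up. Origin: centre of the underside; z up.
- nut: Hexagonal steel nut lying flat: 22 mm across flats (along x), 24 mm across corners (along y), 12 mm high, 30 g. Lies on the desk. Origin: centre of the underside; z up.
- plain_housing: Look-alike that does not belong: greyer housing half of the same 42 mm (x) x 62 mm (y), 24 mm high, whose top has slots but no round boss. To be left where it lies. Origin: centre of the underside.
- plain_sleeve: Look-alike that does not belong: short straight steel sleeve (a plain ring), 40 mm outside diameter, 28 mm bore, only 16 mm high, with no neck. To be left where it stands. Origin: centre of the underside.
- nest_housing: Fixed grey plate 66 x 86 x 5 mm (x, y, z), one of four laid 2 by 2 in any order in a fixed aluminium tray (walls 2 mm lower than the rims). A raised black rim, 3 mm thick, 5 mm high, encloses a pocket 58 mm (x) x 78 mm (y), the largest of the four, for the housing (lengthwise along y). Origin: centre of the plate's underside, z up; pocket centred on it, its floor at z = 5 mm, rim top at 10 mm.
- nest_block: Fixed grey plate 66 x 86 x 5 mm (x, y, z), one of four laid 2 by 2 in any order in a fixed aluminium tray (walls 2 mm lower than the rims). A raised black rim, 3 mm thick, 5 mm high, encloses a pocket 46 mm (x) x 66 mm (y), the smaller rectangle, for the steel block (lengthwise along y). Origin: centre of the plate's underside, z up; pocket centred on it, its floor at z = 5 mm, rim top at 10 mm.
- nest_bushing: Fixed grey plate 66 x 86 x 5 mm (x, y, z), one of four laid 2 by 2 in any order in a fixed aluminium tray (walls 2 mm lower than the rims). A raised black rim, 3 mm thick, 5 mm high, encloses a pocket that is round, 46 mm in diameter, for the bushing. Origin: centre of the plate's underside, z up; pocket centred on it, its floor at z = 5 mm, rim top at 10 mm.
- nest_nut: Fixed grey plate 66 x 86 x 5 mm (x, y, z), one of four laid 2 by 2 in any order in a fixed aluminium tray (walls 2 mm lower than the rims). A raised black rim, 3 mm thick, 5 mm high, encloses a pocket that is hexagonal, 40 mm across flats, for the nut (any turn). Origin: centre of the plate's underside, z up; pocket centred on it, its floor at z = 5 mm, rim top at 10 mm.
Not all that is in view belongs to the job. What is shaped like the block but turquoise is not meant.

How it is judged:
By the outcome, as a careful person would: the job done as asked, in the order asked, and still so for the second after the job is handed in, with the robot touching nothing.
It also fails if it takes over 106 s, if anything falls off the work surface, if the arm or the gripper's body presses on something with over 40 N, if the wrist force passes 120 N, or if a joint passes its speed limit or range.

### The arm

A 7-joint arm with a two-finger parallel gripper is mounted at the origin on a cart in front of the work surface, level with it; the furniture and walls round the work are solid. World frame = base frame: x ahead of the robot, y to its left, z up, the work surface at z = 0. Lengths are in m, angles in rad, forces in N, time in s.
With the tool pointing down it reaches from about 0.4 to 0.85 m from the base axis. Payload 4.5 kg.
Tool frame: the origin (TCP) lies on the centre line of the jaws, within the pads' length; the fingertips stand 11 mm ahead of it and the grasp point (between the pads) lies 8 mm behind it; z points along the fingers, x is the direction in which the jaws open and shut, and the axes are right-handed (so a half turn about z gives the same grasp; the last joint's range is limited). The gripper opens to 88 mm and grips with 3 to 60 N. Pads are 18 mm wide; open, the fingers measure 123 mm over their backs; the gripper's body (75 mm by 187 mm) begins 45 mm behind the grasp point.
Start: joints at [-1.279, 0.689, -0.195, 1.565, 0.157, 0.902, -0.215], TCP at [0.159, 0.604, 0.25] pointing down, gripper open.
Joint ranges: [-3.01, 3.01], [-0.46, 2.08], [-1.47, 1.51], [0.13, 2.56], [-1, 4.14], [0.04, 2.09], [-2.66, 2.66]. Speed limits (rad/s): [2.57, 2.57, 3.14, 3.14, 3.14, 3.14, 3.14].

### API

Orientations are given as a unit quaternion [x, y, z, w].
In Python, from plant import r, vision, order, nets gives the robot as it stands.
- The arm moves only by the tool send_rows, never from a script. Its argument "series" is a list of rows, each an object with "delta_pos": the shift along the tool's x, y, z in cm, a list of three; "turn": the turn about the tool's z in degrees; "jaw": the closure, from 0 (fully open) to 1 (shut). In form: [{"delta_pos": [x, y, z], "turn": turn, "jaw": jaw}, ...]. A call has 1 to 8 rows; each row is the pose to reach, as a shift and turn from the pose commanded when the call began, along the tool's axes at that moment; what a row does not reach only later rows make up. A row lasts 1/12 s, in which the tool goes at most 41.7 mm and 7.16 degrees, less where a joint would pass 70% of its speed; a pose out of reach is approached as far as the arm can. A call with a gripper value outside its range is refused whole. The fingers move at their own pace and stop on an object; "force" is the grip in N (left out, the last holds). Time passes only in rows, so rows that repeat a pose let the fingers close. It gives the time, the measured TCP pose, the force and the opening at its end, in the units of the state.
- r.get_state(): the state, without advancing time (a new reading comes with each control period).
- vision.snapshot(name): name is "side" or "top" or "wrist"; returns the picture (384x512x3 uint8, blue, green, red); there is no depth.
- vision.camera_params(name): a dict with "intrinsics" (3x3 intrinsics, pixels), "extrinsics" (4x4, takes a point from world to camera coordinates). Camera axes: x right, y down, z forward; pixel columns grow to the right and rows downward; lengths in m; the calibration is good to about 2 mm. A picture is of the moment at which its call begins: read the wrist's pose just before it. camera_params takes no time and is no camera call; for the wrist camera it gives the pose at the moment of the call.
- order.finish_job(): hands the job in, once; it reports no verdict.
Trained networks look in the newest picture that a camera, given by its name, has taken for a name from the list of things; names that differ only in an ending like _2 or _b are one class to them, and where a whole thing is asked for, a point or a joint stands for the part that bears it (a point fixed in the world has none). Each returns a list of dicts, best first, with "score" (0 to 1); they miss things now and then, are a little off and sometimes report something else, mostly with a low value. They report only what shows in the picture. A call takes as long as a camera call. They do not tell look-alikes from the thing itself.
- nets.boxes_of(camera, label): "location" ([row, column] as shares, 0 to 1, of the picture: columns of its width, rows of its height, amid what is visible of it).
- nets.trace(camera, label): "region" (384x512 bool, what is visible of it) and "location" ([row, column] as shares, 0 to 1, of the picture: columns of its width, rows of its height, amid what is visible of it).
The state is a dict: "clock": time; "q": joint angles; "qd": joint speeds; "joint_torque": joint torques, N m; "tool_pos": TCP position; "eef_rot": TCP orientation; "contact_force": force on the tool from outside, world axes, zero at the start; "moment": the same for the moment, N m; "opening": opening from 0.0 (shut) to 1.0 (fully open).
Only numpy, scipy, OpenCV 4.12 (cv2) and the standard library are available. Lean on these libraries where they do the work, as an engineer would, in place of code of your own. Each camera call takes 0.05 s, during which the arm holds its last target.

## Working session

There is one attempt and no reset: what is moved stays moved. The work goes in short steps, Python scripts to look and compute and a tool call to move; the robot and the scene stay as the last step left them, time stands still between calls to the robot, and variables do not carry over. Pictures are saved under pics/ and viewed, and the job is handed in when it is done.

Besides the shell and the picture viewer there is one more tool, called after ">>>" as name(argument=value, ...) on one line, values as JSON. send_rows: Moves the arm, as the interface text tells. Its arguments: {"type":"object","properties":{"series":{"type":"array"},"force":{"type":"number"}},"required":["series"]}

```bash
ls; mkdir -p pics; python3 - <<'E'
from plant import r, vision, order, nets
import cv2,numpy as np
s=r.get_state(); print({k:(np.round(v,3).tolist()) for k,v in s.items()})
for n in ["top","side","wrist"]:
    im=vision.snapshot(n); cv2.imwrite(f"pics/{n}0.png",im)
    p=vision.camera_params(n); print(n,np.round(p["intrinsics"],1).tolist(),np.round(p["extrinsics"],3).tolist())
E
```

```text
pics
{'clock': 0.0, 'q': [-1.279, 0.69, -0.194, 1.566, 0.157, 0.902, -0.215], 'qd': [0.002, 0.0, -0.001, 0.001, -0.001, -0.002, -0.001], 'joint_torque': [-0.001, -52.756, -1.268, -15.343, -0.053, 0.007, 0.0], 'tool_pos': [0.159, 0.604, 0.249], 'eef_rot': [0.792, 0.61, -0.001, 0.001], 'contact_force': [-0.253, -0.291, 0.077], 'moment': [0.037, 0.003, -0.006], 'opening': 1.0}
top [[489.6, 0.0, 267.2], [0.0, 489.6, 187.0], [0.0, 0.0, 1.0]] [[0.022, -1.0, -0.013, 0.031], [-0.985, -0.019, -0.17, 0.572], [0.169, 0.017, -0.985, 1.228], [0.0, 0.0, 0.0, 1.0]]
side [[348.0, 0.0, 256.7], [0.0, 348.0, 195.3], [0.0, 0.0, 1.0]] [[-0.928, -0.374, -0.01, 0.542], [-0.175, 0.458, -0.871, 0.098], [0.33, -0.807, -0.49, 0.922], [0.0, 0.0, 0.0, 1.0]]
wrist [[296.6, 0.0, 251.7], [0.0, 296.6, 190.6], [0.0, 0.0, 1.0]] [[0.254, 0.967, -0.002, -0.624], [0.933, -0.245, 0.262, -0.035], [0.253, -0.068, -0.965, 0.39], [0.0, 0.0, 0.0, 1.0]]
```

View pics/top0.png

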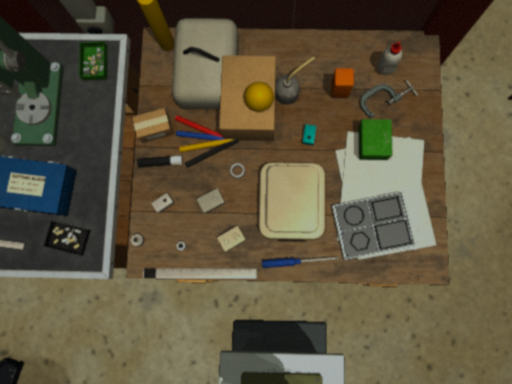

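View pics/side0.png

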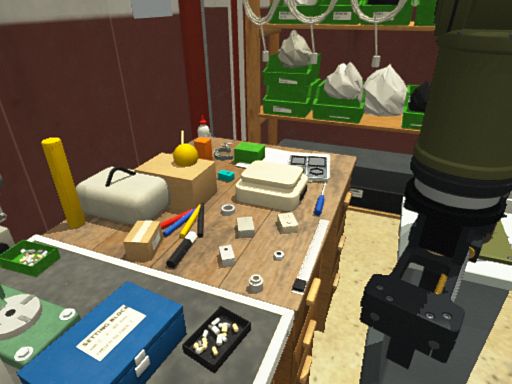

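View pics/wrist0.png

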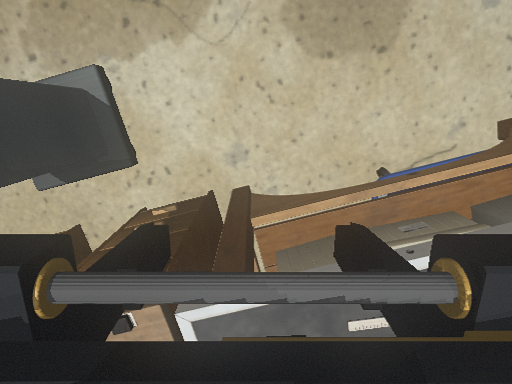

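```bash
cat > h.py <<'E'
from plant import r, vision, order, nets
import cv2,numpy as np
from scipy.spatial.transform import Rotation as R
def ray(cam,u,v,z,P=None):
    p=P or vision.camera_params(cam); K=np.array(p["intrinsics"]);E=np.array(p["extrinsics"])
    c=-E[:3,:3].T@E[:3,3]; d=E[:3,:3].T@np.linalg.solve(K,[u,v,1.])
    return c+d*(z-c[2])/d[2]
def proj(cam,X,P=None):
    p=P or vision.camera_params(cam); K=np.array(p["intrinsics"]);E=np.array(p["extrinsics"])
    q=K@(E[:3,:3]@np.array(X)+E[:3,3]); return q[:2]/q[2]
def delta(target,yaw=None):
    "target TCP pos -> cm in the tool axes; prints turn options"
    s=r.get_state(); Rm=R.from_quat(s["eef_rot"]).as_matrix()
    d=Rm.T@(np.array(target)-s["tool_pos"])*100
    y=np.degrees(np.arctan2(Rm[1,0],Rm[0,0]))
    return np.round(d,2), round(y,1)
E
python3 - <<'E'
from h import *
im=vision.snapshot("top")
hz=dict(housing=24,block=25,bushing=30,nut=12,plain_housing=24,plain_sleeve=16,nest_housing=10,nest_block=10,nest_bushing=10,nest_nut=10)
for n,h in hz.items():
    for d in nets.trace("top",n)[:3]:
        m=d["region"].astype(np.uint8); ys,xs=np.nonzero(m)
        rc=cv2.minAreaRect(np.c_[xs,ys].astype(np.float32))
        print(n,round(d["score"],2),np.round([d["location"][1]*512,d["location"][0]*384],1),len(xs),np.round(rc[0],1),np.round(rc[1],1),round(rc[2],1),np.round(ray("top",xs.mean(),ys.mean(),h/2000),3))
c=cv2.resize(im[150:280,120:260],None,fx=5,fy=5,interpolation=cv2.INTER_CUBIC);cv2.imwrite("pics/cropA.png",c[:600])
c=cv2.resize(im[180:270,325:425],None,fx=6,fy=6,interpolation=cv2.INTER_CUBIC);cv2.imwrite("pics/cropB.png",c)
E
```

```text
housing 0.83 [232.4 237.1] 377 [231.  237.8] [16.5 23.5] 59.0 [0.44  0.136 0.012]
block 0.67 [312.8 135. ] 219 [309.1 133.5] [10.9 20.5] 8.1 [ 0.728 -0.068  0.012]
block 0.61 [161.1 201.9] 222 [163.1 201.9] [11.6 19.8] 53.1 [0.531 0.321 0.012]
bushing 0.44 [133.9 238.8] 111 [137. 239.] [10. 12.] 90.0 [0.431 0.383 0.015]
nut 0.72 [233.4 237.2] 390 [231.5 237.8] [16.8 24. ] 60.9 [0.44  0.135 0.006]
nut 0.62 [179.8 244.4] 67 [181. 245.] [8. 8.] 90.0 [0.419 0.268 0.006]
plain_housing 0.68 [210.6 199.8] 406 [210.3 200.1] [17.4 23.7] 63.4 [0.539 0.194 0.012]
nest_housing 0.78 [394.3 235.4] 794 [393. 234.] [25.1 32.9] 78.7 [ 0.459 -0.291  0.005]
nest_block 0.6 [387.6 206.7] 780 [386.5 208.5] [24.7 32.1] 77.0 [ 0.527 -0.276  0.005]
nest_bushing 0.66 [354.8 214.8] 839 [353.5 214.8] [25.7 33.1] 78.7 [ 0.508 -0.188  0.005]
nest_nut 0.74 [359.5 242.2] 826 [359.2 240. ] [25.9 33.2] 77.7 [ 0.441 -0.202  0.005]
nest_nut 0.37 [134.7 239.5] 127 [137.5 239. ] [10. 13.] 90.0 [0.432 0.385 0.005]
```

View pics/cropA.png

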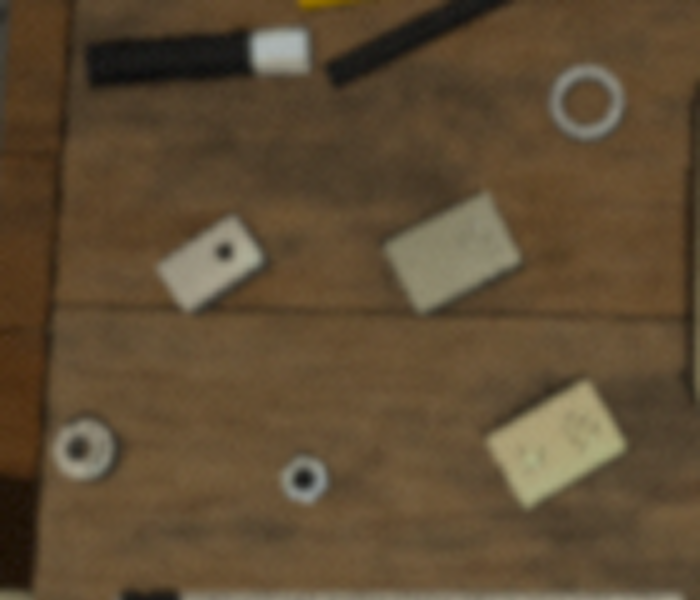

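View pics/cropB.png

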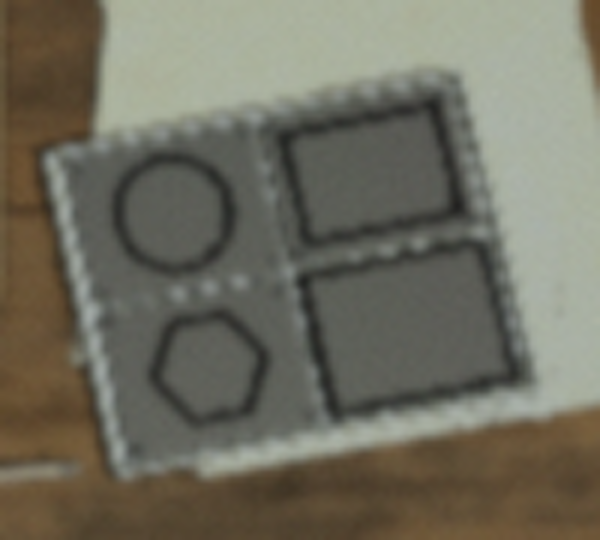

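>>> send_rows(series=[{"delta_pos": [-24.9, 36.6, 0], "turn": 45, "jaw": 0}, {"delta_pos": [-24.9, 36.6, 0], "turn": 45, "jaw": 0}, {"delta_pos": [-24.9, 36.6, 0], "turn": 45, "jaw": 0}, {"delta_pos": [-24.9, 36.6, 0], "turn": 45, "jaw": 0}, {"delta_pos": [-24.9, 36.6, 0], "turn": 45, "jaw": 0}, {"delta_pos": [-24.9, 36.6, 0], "turn": 45, "jaw": 0}, {"delta_pos": [-24.9, 36.6, 0], "turn": 45, "jaw": 0}, {"delta_pos": [-24.9, 36.6, 0], "turn": 45, "jaw": 0}])

```text
clock: 1.37
tool_pos: [0.379, 0.3514, 0.25]
eef_rot: [0.966, 0.26, 0.0, -0.0]
contact_force: [0.8, 0.4, 0.9]
opening: 1.001
```

```bash
python3 - <<'E'
from h import *
print(delta([.45,.27,.25]),r.get_state()["tool_pos"],np.round(r.get_state()["qd"],2))
E
```

```text
(array([ 2.05, 10.61,  0.  ]), np.float64(30.2)) [0.37900552 0.3514035  0.24999464] [ 1.01 -0.04 -0.08  0.08  0.07 -0.05  0.93]
```

>>> send_rows(series=[{"delta_pos": [2.0, 10.6, 0], "turn": 0, "jaw": 0}, {"delta_pos": [2.0, 10.6, 0], "turn": 0, "jaw": 0}, {"delta_pos": [2.0, 10.6, 0], "turn": 0, "jaw": 0}, {"delta_pos": [2.0, 10.6, 0], "turn": 0, "jaw": 0}, {"delta_pos": [2.0, 10.6, 0], "turn": 0, "jaw": 0}])

```text
clock: 1.78
tool_pos: [0.4497, 0.27, 0.2498]
eef_rot: [0.966, 0.259, 0.0, 0.0]
contact_force: [-0.1, 0.2, 0.3]
opening: 0.995
```

```bash
python3 - <<'E'
from h import *
P=vision.camera_params("wrist")
im=vision.snapshot("wrist");cv2.imwrite("pics/w1.png",im)
import pickle;pickle.dump((P,im),open("w1.pkl","wb"))
print(r.get_state()["tool_pos"])
hz=dict(housing=24,block=25,bushing=30,nut=12,plain_housing=24)
for n,h in hz.items():
    for d in nets.trace("wrist",n)[:3]:
        m=d["region"].astype(np.uint8); ys,xs=np.nonzero(m)
        rc=cv2.minAreaRect(np.c_[xs,ys].astype(np.float32))
        print(n,round(d["score"],2),np.round([d["location"][1]*512,d["location"][0]*384],1),len(xs),np.round(ray("wrist",xs.mean(),ys.mean(),h/2000,P),3))
E
```

```text
[0.44845872 0.27171481 0.24976706]
housing 0.87 [192.2 245. ] 1705 [0.437 0.138 0.012]
block 0.68 [327.3 159.7] 1094 [0.529 0.326 0.012]
bushing 0.81 [293.6  71.1] 497 [0.429 0.387 0.015]
nut 0.74 [230.5 151.6] 275 [0.417 0.272 0.006]
plain_housing 0.78 [280.4 246. ] 1564 [0.538 0.197 0.012]
```

View pics/w1.png

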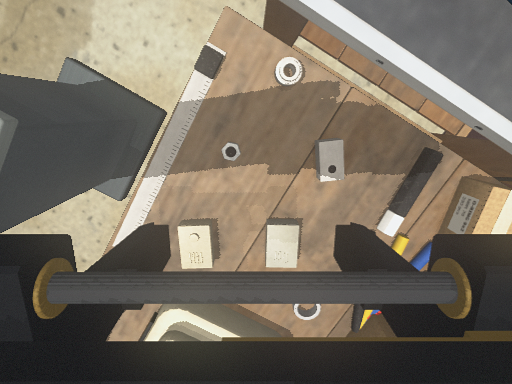

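```bash
python3 - <<'E'
from h import *
import pickle
P,im=pickle.load(open("w1.pkl","rb"))
c1=cv2.resize(im[210:280,160:315],None,fx=5,fy=5,interpolation=cv2.INTER_CUBIC)
cv2.imwrite("pics/cropC.png",c1)
c2=cv2.resize(im[45:190,210:360],None,fx=4,fy=4,interpolation=cv2.INTER_CUBIC)
cv2.imwrite("pics/cropD.png",c2)
E
```

```text
(no output)
```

View pics/cropC.png

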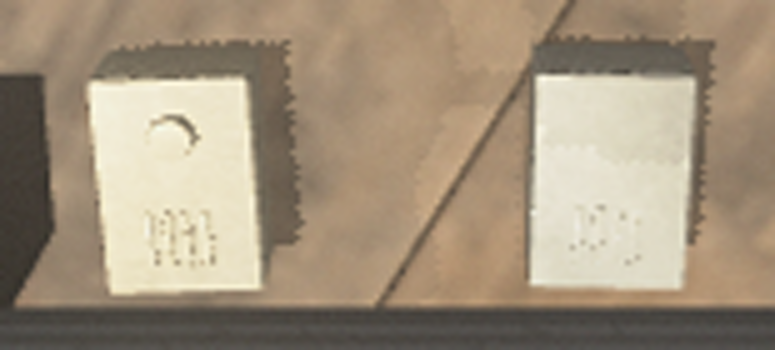

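View pics/cropD.png

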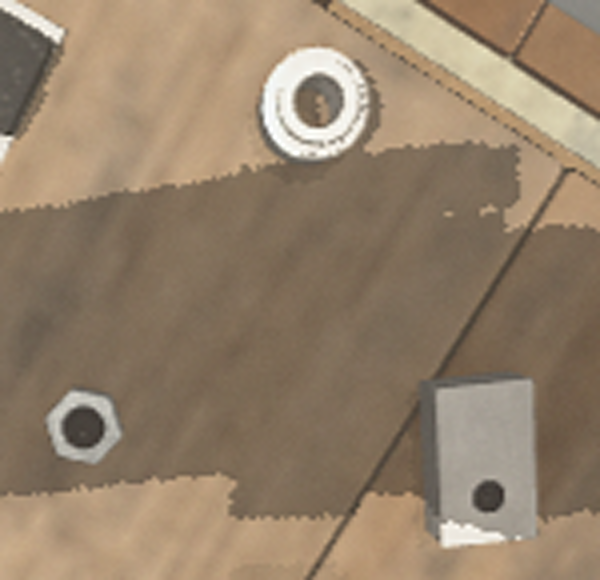

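```bash
python3 - <<'E'
from h import *
import pickle
P,im=pickle.load(open("w1.pkl","rb"))
def rect(c,z):
    W=np.array([ray("wrist",u,v,z,P)[:2] for u,v in c])
    e=((W[1]-W[0])+(W[2]-W[3]))/2; f=((W[3]-W[0])+(W[2]-W[1]))/2
    print(W.mean(0).round(4), "x:",np.linalg.norm(e).round(4),np.degrees(np.arctan2(e[1],e[0])).round(1),"y:",np.linalg.norm(f).round(4),np.degrees(np.arctan2(f[1],f[0])).round(1))
rect([(178,226.4),(209.6,225.4),(212.4,268),(182,268.6)],.024)
rect([(319.5,141.25),(343.25,140),(344.25,179.25),(320.75,181.25)],.025)
print(ray("wrist",289.75,69.75,.03,P),ray("wrist",231,151.75,.012,P))
# tray outer corners, top cam crop B /6+(325,180)
c=[(45,152),(458,72),(533,385),(122,475)]
T=np.array([ray("top",u/6+325,v/6+180,.008)[:2] for u,v in c]);print(T.round(4),T.mean(0))
for n,c in dict(bush=(175,212),nut=(210,368),block=(375,172),hous=(412,325)).items():
    print(n,ray("top",c[0]/6+325,c[1]/6+180,.01).round(4))
for a,b in ((0,1),(3,2),(0,3),(1,2)):
    d=T[b]-T[a];print(np.linalg.norm(d),np.degrees(np.arctan2(d[1],d[0])))
print(delta([.437,.138,.1]))
E
```

```text
[0.4385 0.1381] x: 0.0413 31.7 y: 0.0617 -58.6
[0.5298 0.3258] x: 0.0289 34.1 y: 0.0492 -54.3
[0.42978139 0.38736176 0.03      ] [0.4175803  0.27157871 0.012     ]
[[ 0.5322 -0.1321]
 [ 0.5719 -0.3162]
 [ 0.4335 -0.3455]
 [ 0.3906 -0.1655]] [ 0.48206246 -0.23980521]
bush [ 0.5063 -0.1893  0.01  ]
nut [ 0.4378 -0.204   0.01  ]
block [ 0.5259 -0.2779  0.01  ]
hous [ 0.4585 -0.2927  0.01  ]
0.18831235824856418 -77.83605920312107
0.1850053054510839 -76.59607572111047
0.1455275420297844 -166.71414538870368
0.14149699649775613 -168.0389154976426
(array([-7.74, 11.09, 14.97]), np.float64(30.4))
```

```bash
python3 - <<'E'
from h import *
s=r.get_state();print(s["clock"],s["tool_pos"],s["contact_force"])
im=vision.snapshot("wrist");cv2.imwrite("pics/w2.png",im);s=r.get_state();print(s["clock"],s["tool_pos"])
print(delta([.4385,.138,.1]))
E
```

```text
2.0833 [0.44769224 0.27273169 0.24973335] [-0.13264917  0.25078245 -0.44345432]
2.1333 [0.44785975 0.27244091 0.24972305]
(array([-7.6 , 11.13, 14.97]), np.float64(30.4))
```

>>> send_rows(series=[{"delta_pos": [-7.6, 11.1, 8], "turn": -1.1, "jaw": 0.2}, {"delta_pos": [-7.6, 11.1, 15], "turn": -1.1, "jaw": 0.2}, {"delta_pos": [-7.6, 11.1, 15], "turn": -1.1, "jaw": 0.2}, {"delta_pos": [-7.6, 11.1, 15], "turn": -1.1, "jaw": 0.2}, {"delta_pos": [-7.6, 11.1, 15], "turn": -1.1, "jaw": 0.2}, {"delta_pos": [-7.6, 11.1, 15], "turn": -1.1, "jaw": 0.2}, {"delta_pos": [-7.6, 11.1, 15], "turn": -1.1, "jaw": 0.2}])

```text
clock: 2.72
tool_pos: [0.4379, 0.1361, 0.0985]
eef_rot: [0.963, 0.269, -0.002, 0.0]
contact_force: [0.4, 0.8, 0.5]
opening: 0.801
```

```bash
python3 - <<'E'
from h import *
im=vision.snapshot("wrist");cv2.imwrite("pics/w3.png",im);s=r.get_state();print(s["clock"],s["tool_pos"])
print(delta([.4385,.138,.019]))
P=vision.camera_params("wrist")
for x in (1,-1):
  for y in (1,-1):
    a=np.radians(31.5);c=np.array([.4385,.138,.024])+x*.021*np.array([np.cos(a),np.sin(a),0])+y*.031*np.array([-np.sin(a),np.cos(a),0])
    print(proj("wrist",c,P).round(0))
E
```

```text
2.7667 [0.43899788 0.13780417 0.09953482]
(array([-0.03, -0.04,  8.05]), np.float64(31.4))
[282. 163.]
[280. 243.]
[223. 163.]
[225. 243.]
```

View pics/w3.png

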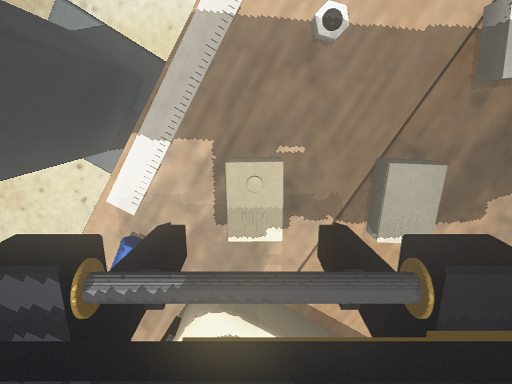

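>>> send_rows(series=[{"delta_pos": [0, 0, 4], "turn": 0, "jaw": 0.2}, {"delta_pos": [0, 0, 7], "turn": 0, "jaw": 0.2}, {"delta_pos": [0, 0, 8.05], "turn": 0, "jaw": 0.2}, {"delta_pos": [0, 0, 8.05], "turn": 0, "jaw": 0.2}, {"delta_pos": [0, 0, 8.05], "turn": 0, "jaw": 0.7}, {"delta_pos": [0, 0, 8.05], "turn": 0, "jaw": 0.7}, {"delta_pos": [0, 0, 8.05], "turn": 0, "jaw": 0.7}, {"delta_pos": [0, 0, 8.05], "turn": 0, "jaw": 0.7}], force=15)

```text
clock: 3.43
tool_pos: [0.4413, 0.1398, 0.0209]
eef_rot: [0.963, 0.271, 0.002, -0.0]
contact_force: [-0.0, -0.5, 0.5]
opening: 0.52
```

>>> send_rows(series=[{"delta_pos": [0, 0, 0], "turn": 0, "jaw": 0.8}, {"delta_pos": [0, 0, 0], "turn": 0, "jaw": 0.8}])

```text
clock: 3.6
tool_pos: [0.441, 0.1397, 0.0208]
eef_rot: [0.962, 0.271, 0.002, -0.001]
contact_force: [0.5, 1.8, 4.6]
opening: 0.479
```

>>> send_rows(series=[{"delta_pos": [0, 0, -4], "turn": 0, "jaw": 0.8}, {"delta_pos": [0, 0, -8], "turn": 0, "jaw": 0.8}, {"delta_pos": [0, 0, -12], "turn": 0, "jaw": 0.8}, {"delta_pos": [0, 0, -16], "turn": 0, "jaw": 0.8}, {"delta_pos": [0, 0, -16], "turn": 0, "jaw": 0.8}])

```text
clock: 4.02
tool_pos: [0.4403, 0.1392, 0.1847]
eef_rot: [0.963, 0.27, 0.002, -0.002]
contact_force: [0.6, 0.1, -0.6]
opening: 0.475
```

```bash
python3 - <<'E'
from h import *
s=r.get_state();print(s["clock"],s["tool_pos"],s["opening"])
print(delta([.4585,-.2927,.18]),delta([.42,-.22,.18]))
E
```

```text
4.0167 [0.44030966 0.13923155 0.18469228] 0.4754931978895654
(array([-20.94,  37.82,   0.3 ]), np.float64(31.4)) (array([-20.44,  29.61,   0.32]), np.float64(31.4))
```

>>> send_rows(series=[{"delta_pos": [-19.2, 30.4, 0], "turn": 18.6, "jaw": 0.8}, {"delta_pos": [-19.2, 30.4, 0], "turn": 18.6, "jaw": 0.8}, {"delta_pos": [-19.2, 30.4, 0], "turn": 18.6, "jaw": 0.8}, {"delta_pos": [-19.2, 30.4, 0], "turn": 18.6, "jaw": 0.8}, {"delta_pos": [-19.2, 30.4, 0], "turn": 18.6, "jaw": 0.8}, {"delta_pos": [-19.2, 30.4, 0], "turn": 18.6, "jaw": 0.8}, {"delta_pos": [-19.2, 30.4, 0], "turn": 18.6, "jaw": 0.8}, {"delta_pos": [-19.2, 30.4, 0], "turn": 18.6, "jaw": 0.8}])

```text
clock: 4.68
tool_pos: [0.4339, -0.1971, 0.1805]
eef_rot: [0.994, 0.111, -0.0, -0.001]
contact_force: [0.4, 0.1, -0.6]
opening: 0.475
```

>>> send_rows(series=[{"delta_pos": [0, 2.2, 0], "turn": 0, "jaw": 0.8}, {"delta_pos": [0, 2.2, 0], "turn": 0, "jaw": 0.8}, {"delta_pos": [0, 2.2, 0], "turn": 0, "jaw": 0.8}])

```text
clock: 4.93
tool_pos: [0.4391, -0.2179, 0.1801]
eef_rot: [0.994, 0.109, -0.0, -0.001]
contact_force: [0.3, -0.1, -1.0]
opening: 0.475
```

```bash
python3 - <<'E'
from h import *
import pickle
P=vision.camera_params("wrist")
im=vision.snapshot("wrist");cv2.imwrite("pics/w4.png",im)
pickle.dump((P,im),open("w4.pkl","wb"))
s=r.get_state();print(s["clock"],s["tool_pos"],s["opening"])
for n,c in dict(bush=(.5063,-.1893),nut=(.4378,-.204),block=(.5259,-.2779),hous=(.4585,-.2927)).items():
    print(n,proj("wrist",[*c,.01],P).round(1))
    for d in nets.boxes_of("wrist","nest_"+dict(bush="bushing",nut="nut",block="block",hous="housing")[n])[:2]: print(d["score"],d["location"][1]*512,d["location"][0]*384)
print(delta([.4585,-.2927,.18]))
E
```

```text
4.9833 [ 0.4391492  -0.21634607  0.1802008 ] 0.47544678374027227
bush [321.9 164.6]
0.69 321.0752 158.39999999999998
nut [254.7 164. ]
0.73 257.0752 147.4176
block [316.7 244.5]
0.88 331.776 219.9936
hous [255.2 244.3]
0.32 258.4064 143.0016
(array([0.15, 7.95, 0.  ]), np.float64(12.9))
```

View pics/w4.png

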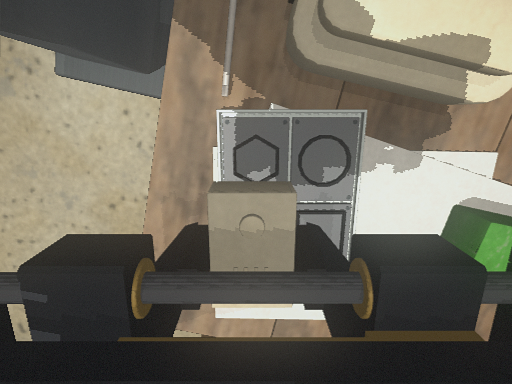

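```bash
python3 - <<'E'
from h import *
import pickle
P,im=pickle.load(open("w4.pkl","rb"))
cv2.imwrite("pics/w4c.png",cv2.resize(im[95:260,200:380],None,fx=4,fy=3.6,interpolation=cv2.INTER_CUBIC))
b=ray("wrist",325,160.5,.01,P);n=ray("wrist",256,160.5,.01,P);print(b,n,np.linalg.norm(b-n),np.degrees(np.arctan2(*(b-n)[1::-1])))
E
```

```text
[ 0.50820749 -0.18444848  0.01      ] [ 0.43830391 -0.20010671  0.01      ] 0.07163581834426115 12.625704094976994
```

View pics/w4c.png

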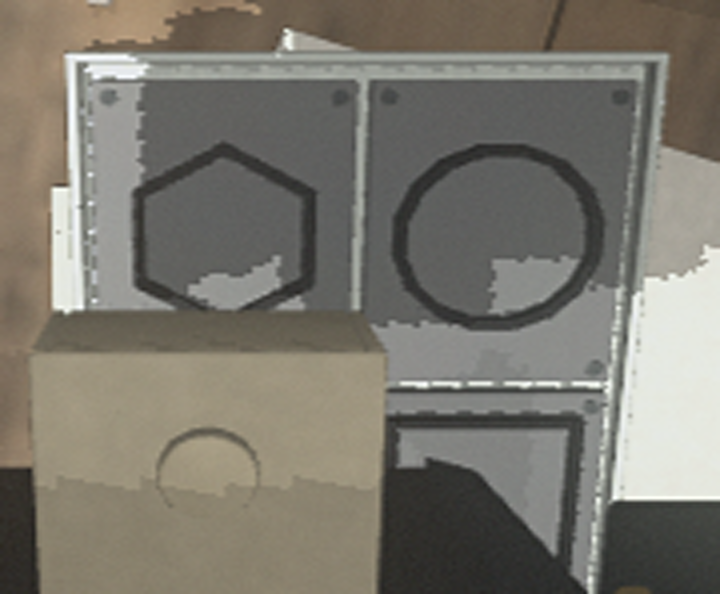

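>>> send_rows(series=[{"delta_pos": [0.3, 3.8, 0], "turn": 0, "jaw": 0.8}, {"delta_pos": [0.3, 7.4, 0.5], "turn": 0, "jaw": 0.8}, {"delta_pos": [0.3, 7.4, 4], "turn": 0, "jaw": 0.8}, {"delta_pos": [0.3, 7.4, 8], "turn": 0, "jaw": 0.8}, {"delta_pos": [0.3, 7.4, 11], "turn": 0, "jaw": 0.8}, {"delta_pos": [0.3, 7.4, 13], "turn": 0, "jaw": 0.8}, {"delta_pos": [0.3, 7.4, 13], "turn": 0, "jaw": 0.8}])

```text
clock: 5.77
tool_pos: [0.4561, -0.2867, 0.0463]
eef_rot: [0.994, 0.112, -0.004, -0.002]
contact_force: [-0.6, 0.1, 0.5]
opening: 0.475
```

```bash
python3 - <<'E'
from h import *
im=vision.snapshot("wrist");cv2.imwrite("pics/w5.png",im)
im=vision.snapshot("top");cv2.imwrite("pics/t5.png",cv2.resize(im[170:280,310:440],None,fx=5,fy=5))
s=r.get_state();print(s["clock"],s["tool_pos"],s["opening"],s["contact_force"])
print(delta([.4585,-.288,.0258]))
E
```

```text
5.8667 [ 0.45841879 -0.28769696  0.04986925] 0.4717575512735148 [ 0.35482949 -0.52194779  1.86343274]
(array([0.  , 0.03, 2.41]), np.float64(12.9))
```

View pics/w5.png

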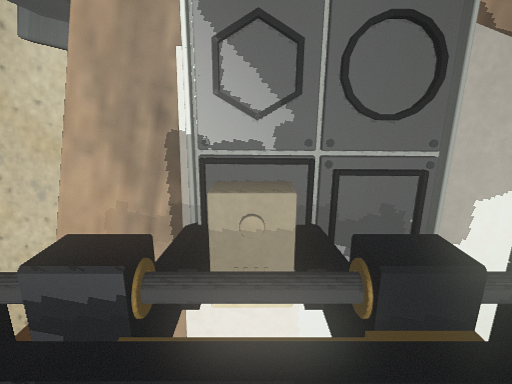

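```bash
python3 - <<'E'
from h import *
s=r.get_state();T=s["tool_pos"];M=R.from_quat(s["eef_rot"]).as_matrix()
f=lambda u,v,z:np.round((M.T@(ray("wrist",u,v,z)-T))[:2]*1000,1)
print("rim inner far L/R",f(206,164,.01),f(309,163,.01))
print("housing top far",f(209,183,.053),f(297,183,.053), "circ",ray("wrist",394,64,.01),"hex",ray("wrist",258,63,.01), "block rim", f(331,172,.01),f(426,172,.01))
E
```

```text
rim inner far L/R [-28.6 -36.8] [ 33.  -37.5]
housing top far [-20.8 -35.7] [ 19.6 -35.7] circ [ 0.51257325 -0.18054688  0.01      ] hex [ 0.43981013 -0.19666604  0.01      ] block rim [ 46.5 -32. ] [103.5 -32.1]
```

```bash
python3 - <<'E'
from h import *
import pickle
P4,_=pickle.load(open("w4.pkl","rb"));P5=vision.camera_params("wrist");Pt=vision.camera_params("top")
im=cv2.imread("pics/w5.png");cv2.imwrite("pics/w5c.png",cv2.resize(im[140:320,170:440],None,fx=2.9,fy=2.9,interpolation=cv2.INTER_CUBIC))
def tri(obs):
    A=np.zeros((3,3));b=np.zeros(3);L=[]
    for P,u,v in obs:
        K=np.array(P["intrinsics"]);E=np.array(P["extrinsics"]);c=-E[:3,:3].T@E[:3,3];d=E[:3,:3].T@np.linalg.solve(K,[u,v,1.]);d/=np.linalg.norm(d)
        Q=np.eye(3)-np.outer(d,d);A+=Q;b+=Q@c;L.append((Q,c))
    X=np.linalg.solve(A,b);return X.round(4),[np.round(np.linalg.norm(Q@(X-c))*1000,1) for Q,c in L]
t=lambda a,b:(Pt,a/6+325,b/6+180)
print(tri([(P4,324.75,160.6),(P5,394,64)]),tri([(P4,324.75,160.6),(P5,394,64),t(175,212)]))
print(tri([(P4,256,158.9),(P5,258,63)]),tri([(P4,256,158.9),(P5,258,63),t(210,368)]))
for z in (.01,.015,.02,.025):
    print(z,*[np.round(ray(0,u,v,z,P)[:2],4) for P,u,v in [(P4,324.75,160.6),(P5,394,64),t(175,212)]])
# held housing corners vs depth
E
```

```text
(array([ 0.5054, -0.1836,  0.0244]), [np.float64(1.4), np.float64(1.4)]) (array([ 0.5039, -0.1846,  0.0291]), [np.float64(2.3), np.float64(1.1), np.float64(1.5)])
(array([ 0.4388, -0.1975,  0.0146]), [np.float64(1.1), np.float64(1.1)]) (array([ 0.4381, -0.1989,  0.0236]), [np.float64(2.6), np.float64(1.9), np.float64(2.9)])
0.01 [ 0.508  -0.1846] [ 0.5126 -0.1805] [ 0.5063 -0.1893]
0.015 [ 0.5066 -0.1841] [ 0.5106 -0.1817] [ 0.5057 -0.1884]
0.02 [ 0.5052 -0.1835] [ 0.5086 -0.1829] [ 0.5052 -0.1876]
0.025 [ 0.5038 -0.183 ] [ 0.5066 -0.1841] [ 0.5046 -0.1868]
```

View pics/w5c.png

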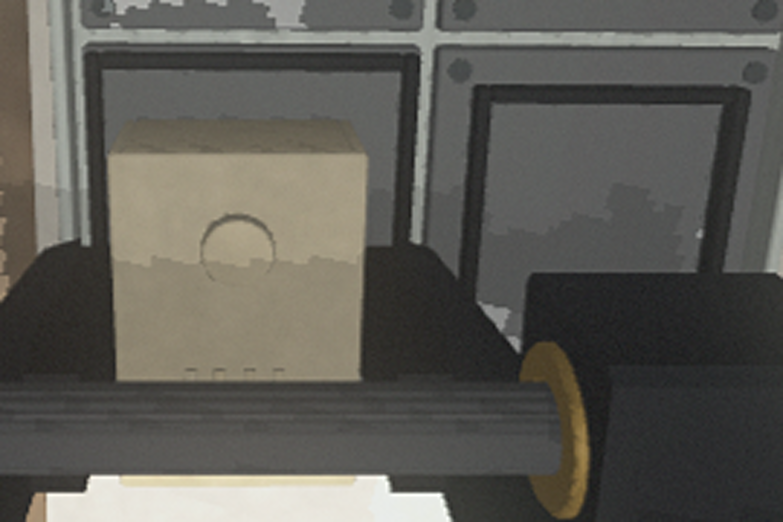

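View pics/t5.png

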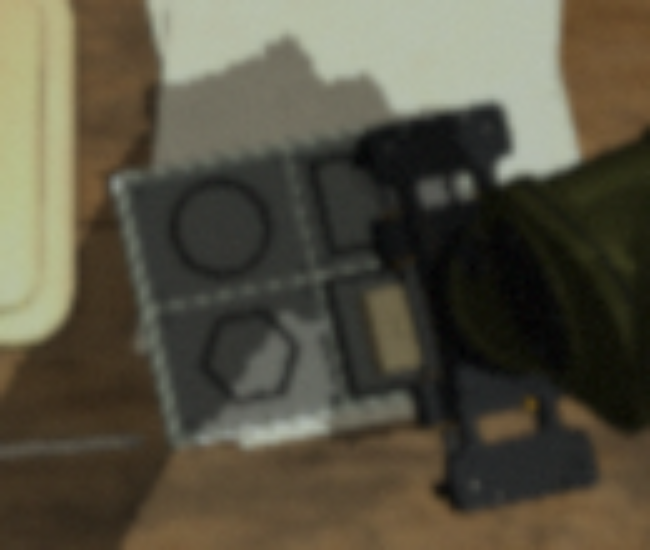

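```bash
python3 - <<'E'
from h import *
s=r.get_state();T=s["tool_pos"];M=R.from_quat(s["eef_rot"]).as_matrix()
f=lambda u,v,z:np.round((M.T@(ray("wrist",u,v,z)-T))[:2]*1000,1)
g=lambda a,b,z:f(a/2.9+170,b/2.9+140,z)
print("top far",g(109,153,.053),g(366,153,.053),"bot far",g(120,121,.029),g(352,121,.029),"near",g(236,485,.053))
for z in (.01,.015,.02):print("rim",z,g(103,68,z),g(398,68,z))
E
```

```text
top far [-21.6 -31. ] [ 19.4 -31.1] bot far [-23.1 -30.5] [ 20.2 -30.6] near [-1.3 30.4]
rim 0.01 [-28.8 -37.2] [ 31.9 -37.2]
rim 0.015 [-28. -38.] [ 31.  -38.1]
rim 0.02 [-27.2 -38.9] [ 30. -39.]
```

>>> send_rows(series=[{"delta_pos": [0.25, 0.08, 0.3], "turn": 0, "jaw": 0.8}, {"delta_pos": [0.25, 0.08, 0.8], "turn": 0, "jaw": 0.8}, {"delta_pos": [0.25, 0.08, 1.1], "turn": 0, "jaw": 0.8}, {"delta_pos": [0.25, 0.08, 1.3], "turn": 0, "jaw": 0.8}, {"delta_pos": [0.25, 0.08, 1.3], "turn": 0, "jaw": 0.8}])

```text
clock: 6.28
tool_pos: [0.4609, -0.2894, 0.037]
eef_rot: [0.994, 0.111, -0.0, 0.0]
contact_force: [-0.0, -0.2, -0.2]
opening: 0.475
```

>>> send_rows(series=[{"delta_pos": [0, 0, 0.15], "turn": 0, "jaw": 0.8}, {"delta_pos": [0, 0, 0.3], "turn": 0, "jaw": 0.8}, {"delta_pos": [0, 0, 0.3], "turn": 0, "jaw": 0.8}])

```text
clock: 6.53
tool_pos: [0.4608, -0.2895, 0.0356]
eef_rot: [0.994, 0.111, -0.0, 0.001]
contact_force: [-3.1, 0.6, 16.5]
opening: 0.474
```

```bash
python3 - <<'E'
from h import *
im=vision.snapshot("wrist");cv2.imwrite("pics/w6.png",cv2.resize(im[130:320,170:440],None,fx=2.9,fy=2.9,interpolation=cv2.INTER_CUBIC))
s=r.get_state();print(s["clock"],s["tool_pos"],s["opening"],s["contact_force"],s["moment"])
E
```

```text
6.5833 [ 0.46083974 -0.28953549  0.03561278] 0.47639415176588185 [-2.26526961  0.17391529 15.33101598] [ 0.01549423  0.72682626 -0.01403717]
```

View pics/w6.png

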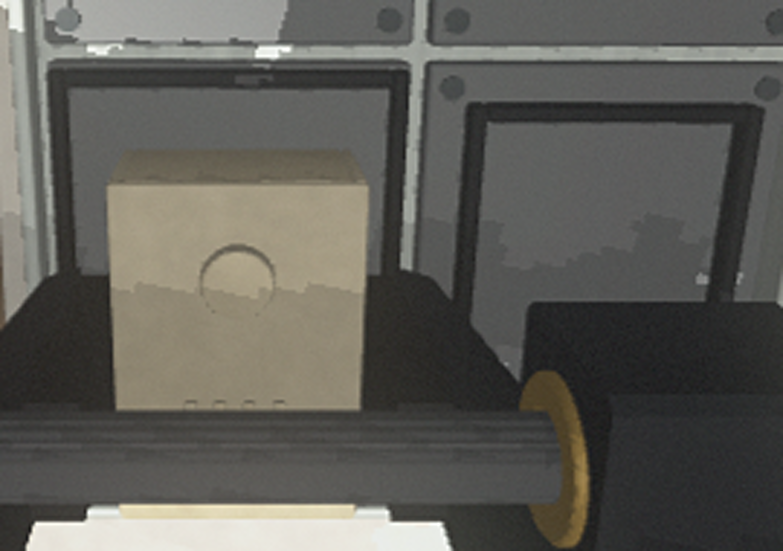

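```bash
python3 - <<'E'
from h import *
s=r.get_state();T=s["tool_pos"];M=R.from_quat(s["eef_rot"]).as_matrix()
f=lambda u,v,z:np.round((M.T@(ray("wrist",u,v,z)-T))[:2]*1000,1)
g=lambda a,b,z:f(a/2.9+170,b/2.9+130,z)
print("top far",g(108,184,.039),g(367,184,.039),"bot far",g(120,151,.0148),g(350,151,.0148),"near",g(236,517,.039))
for z in (.01,.015,.02):print("rim",z,g(70,88,z),g(389,88,z),"lower",g(75,270,z),g(384,270,z))
E
```

```text
top far [-21.7 -30.8] [ 19.5 -30.9] bot far [-23.  -30.4] [ 19.9 -30.4] near [-1.3 30.9]
rim 0.01 [-32.7 -41.4] [ 27.4 -41.5] lower [-33.6  -4.7] [28.2 -4.8]
rim 0.015 [-31.7 -42.3] [ 26.5 -42.3] lower [-32.6  -6.7] [27.3 -6.8]
rim 0.02 [-30.7 -43.1] [ 25.6 -43.1] lower [-31.5  -8.7] [26.3 -8.8]
```

>>> send_rows(series=[{"delta_pos": [0, 0, -0.15], "turn": 0, "jaw": 0.8}, {"delta_pos": [0, 0, -0.15], "turn": 0, "jaw": 0.36}, {"delta_pos": [0, 0, -0.15], "turn": 0, "jaw": 0.36}, {"delta_pos": [0, 0, -0.15], "turn": 0, "jaw": 0.36}, {"delta_pos": [0, 0, -4], "turn": 0, "jaw": 0.36}, {"delta_pos": [0, 0, -8], "turn": 0, "jaw": 0.36}, {"delta_pos": [0, 0, -12], "turn": 0, "jaw": 0.3}, {"delta_pos": [0, 0, -16], "turn": 0, "jaw": 0.3}])

```text
clock: 7.25
tool_pos: [0.4602, -0.2887, 0.195]
eef_rot: [0.994, 0.111, -0.001, -0.001]
contact_force: [1.2, -0.2, -1.4]
opening: 0.695
```

```bash
python3 - <<'E'
from h import *
im=vision.snapshot("wrist");cv2.imwrite("pics/w7.png",im)
im=vision.snapshot("side");cv2.imwrite("pics/s7.png",cv2.resize(im[130:200,260:350],None,fx=6,fy=6,interpolation=cv2.INTER_CUBIC))
s=r.get_state();print(s["clock"],s["tool_pos"],s["opening"],s["contact_force"],s["moment"])
print(delta([.5298,.3258,.2]))
E
```

```text
7.35 [ 0.46444998 -0.28978615  0.19926456] 0.7006190742003668 [ 0.22388215  0.41543572 -0.41937902] [-0.06735448 -0.02084627  0.00614495]
(array([ 19.92, -58.61,  -0.26]), np.float64(12.7))
```

View pics/w7.png

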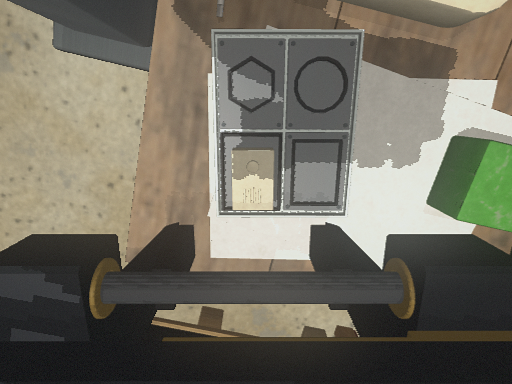

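View pics/s7.png

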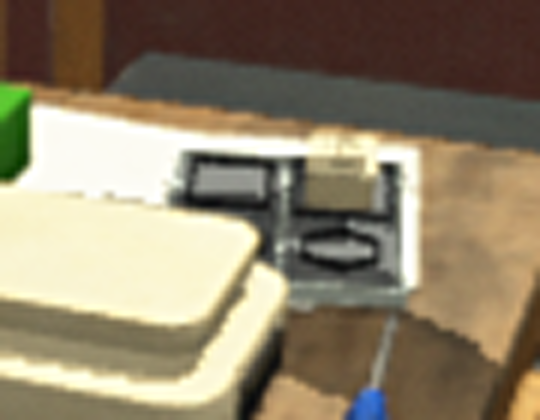

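```bash
python3 - <<'E'
from h import *
im=cv2.imread("pics/w7.png");cv2.imwrite("pics/w7c.png",cv2.resize(im[120:225,205:365],None,fx=5,fy=5,interpolation=cv2.INTER_CUBIC))
P=vision.camera_params("wrist")
import pickle;pickle.dump((P,im),open("w7.pkl","wb"))
E
```

```text
(no output)
```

View pics/w7c.png

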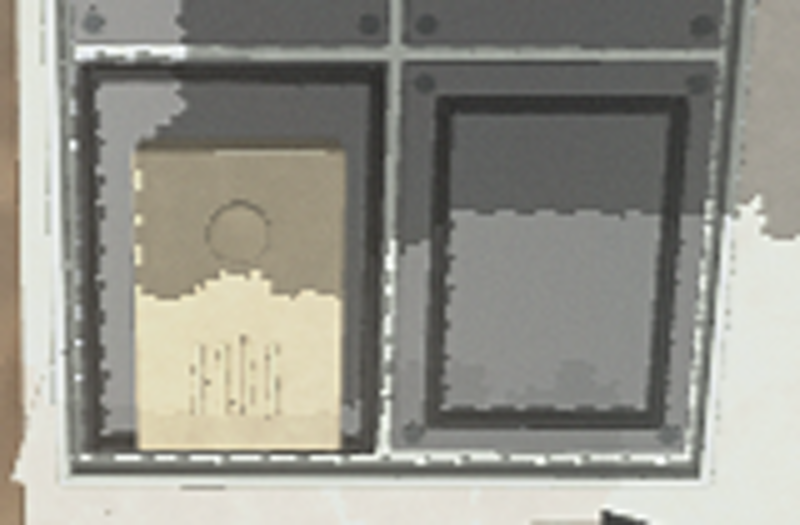

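```bash
python3 - <<'E'
from h import *
import pickle
P,im=pickle.load(open("w7.pkl","rb"))
T=np.array([.4644,-.2898,.2]);a=np.radians(12.75);tx=np.array([np.cos(a),np.sin(a)]);ty=np.array([np.sin(a),-np.cos(a)])
def g(c,d,z):
    X=ray(0,c/5+205,d/5+120,z,P)[:2]-T[:2];return np.round([X@tx*1000,X@ty*1000],1)
for fl in (.005,.010,.015):
    z=fl+.005;print(fl,"inner rim TL TR",g(97,80,z),g(370,80,z),"BL",g(103,434,z),"BR",g(360,434,z))
    zt=fl+.024;print("  housing",g(134,150,zt),g(344,150,zt),g(341,450,zt),g(138,450,zt))
    print("  block rim",g(452,112,z),g(670,112,z),g(650,410,z),g(440,410,z))
# tray outer
E
```

```text
0.005 inner rim TL TR [-29.2 -39.7] [ 29.7 -39.7] BL [-29.8  40.8] BR [29.4 40.9]
  housing [-20.3 -27.2] [ 22.9 -27.2] [23.5 38.1] [-20.6  38. ]
  block rim [ 47.7 -32.8] [ 95.2 -32.8] [96.  35.2] [47.7 35.1]
0.01 inner rim TL TR [-28.8 -40.2] [ 29.3 -40.1] BL [-29.3  39.1] BR [29.  39.2]
  housing [-20.  -27.9] [ 22.5 -27.9] [23.1 36.4] [-20.3  36.3]
  block rim [ 47.  -33.4] [ 93.7 -33.3] [94.5 33.6] [46.9 33.5]
0.015 inner rim TL TR [-28.3 -40.6] [ 28.8 -40.6] BL [-28.9  37.4] BR [28.5 37.5]
  housing [-19.7 -28.6] [ 22.1 -28.5] [22.7 34.6] [-20.   34.5]
  block rim [ 46.2 -33.9] [ 92.2 -33.9] [93. 32.] [46.1 31.9]
```

```bash
cat >> h.py <<'E'
import pickle
def snap(name,cam="wrist"):
    s0=r.get_state()["tool_pos"];P=vision.camera_params(cam);im=vision.snapshot(cam);s1=r.get_state()["tool_pos"]
    print("moved mm",np.round((np.array(s1)-s0)*1000,1),r.get_state()["clock"])
    pickle.dump((P,im),open(name+".pkl","wb"));cv2.imwrite(f"pics/{name}.png",im);return P,im
E
python3 - <<'E'
from h import *
P,im=snap("w8")
cv2.imwrite("pics/w8c.png",cv2.resize(im[20:225,205:370],None,fx=4.8,fy=2.9,interpolation=cv2.INTER_CUBIC))
print(r.get_state()["tool_pos"])
E
```

```text
moved mm [-1.9  0.  -2.8] 7.4
[ 0.46257894 -0.28974463  0.19648252]
```

View pics/w8c.png

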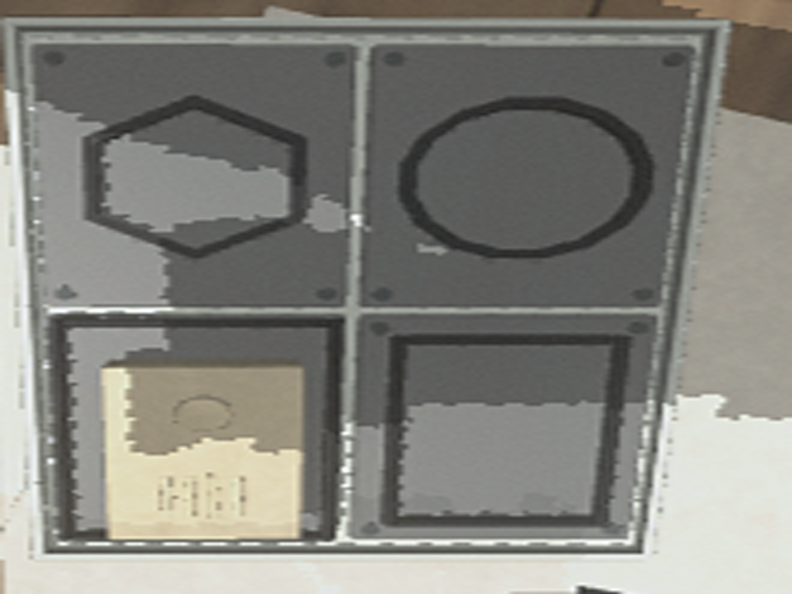

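```bash
python3 - <<'E'
from h import *
from scipy.optimize import least_squares
P,im=pickle.load(open("w8.pkl","rb"))
q=lambda a,b:np.array([a/4.8+205,b/2.9+20])
obs=[(-1,1,0,0,195,178),(1,1,0,0,526,178)]
for sx,sy,u,v in [(-1,1,68,327),(1,1,330,325),(-1,-1,76,528),(1,-1,322,528)]: obs.append((-1,-1,sx*.029,sy*.039,u,v))
for sx,sy,u,v in [(-1,1,405,345),(1,1,616,345),(1,-1,597,516),(-1,-1,400,516)]: obs.append((1,-1,sx*.023,sy*.033,u,v))
def X(p,a,b,dx,dy):
    l=np.array([a*p[4]/2+dx,b*p[5]/2+dy]);c,s=np.cos(p[3]),np.sin(p[3]);return [p[0]+c*l[0]-s*l[1],p[1]+s*l[0]+c*l[1],p[2]]
f=lambda p:np.concatenate([proj(0,X(p,*o[:4]),P)-q(*o[4:]) for o in obs]+[[(p[4]-.069)*1000,(p[5]-.089)*1000]])
r_=least_squares(f,[.482,-.238,.015,.22,.069,.089]);p=r_.x;print(p.round(4),np.degrees(p[3]),np.sqrt(np.mean(r_.fun**2)))
for n,(a,b) in dict(hous=(-1,-1),block=(1,-1),bush=(1,1),nut=(-1,1)).items():print(n,np.round(X(p,a,b,0,0),4))
print(delta([.5298,.3258,.2]))
E
```

```text
[ 0.4819 -0.2349  0.016   0.2214  0.0694  0.0896] 12.684004975713712 0.4568955951890917
hous [ 0.4579 -0.2862  0.016 ]
block [ 0.5256 -0.271   0.016 ]
bush [ 0.5059 -0.1836  0.016 ]
nut [ 0.4383 -0.1988  0.016 ]
(array([ 20.09, -58.57,  -0.49]), np.float64(12.7))
```

>>> send_rows(series=[{"delta_pos": [10.4, -30.4, 0], "turn": -22.3, "jaw": 0.3}, {"delta_pos": [10.4, -30.4, 0], "turn": -22.3, "jaw": 0.3}, {"delta_pos": [10.4, -30.4, 0], "turn": -22.3, "jaw": 0.3}, {"delta_pos": [10.4, -30.4, 0], "turn": -22.3, "jaw": 0.3}, {"delta_pos": [10.4, -30.4, 0], "turn": -22.3, "jaw": 0.3}, {"delta_pos": [10.4, -30.4, 0], "turn": -22.3, "jaw": 0.3}, {"delta_pos": [10.4, -30.4, 0], "turn": -22.3, "jaw": 0.3}, {"delta_pos": [10.4, -30.4, 0], "turn": -22.3, "jaw": 0.3}])

```text
clock: 8.07
tool_pos: [0.4945, 0.0344, 0.1926]
eef_rot: [0.953, 0.303, -0.001, -0.001]
contact_force: [0.1, 1.2, 0.3]
opening: 0.699
```

>>> send_rows(series=[{"delta_pos": [19.7, -22.4, 0], "turn": 0, "jaw": 0.3}, {"delta_pos": [19.7, -22.4, 0], "turn": 0, "jaw": 0.3}, {"delta_pos": [19.7, -22.4, 0], "turn": 0, "jaw": 0.3}, {"delta_pos": [19.7, -22.4, 0], "turn": 0, "jaw": 0.3}, {"delta_pos": [19.7, -22.4, 0], "turn": 0, "jaw": 0.3}, {"delta_pos": [19.7, -22.4, 5], "turn": 0, "jaw": 0.3}, {"delta_pos": [19.7, -22.4, 9], "turn": 0, "jaw": 0.3}, {"delta_pos": [19.7, -22.4, 9], "turn": 0, "jaw": 0.3}])

```text
clock: 8.73
tool_pos: [0.5271, 0.3262, 0.1051]
eef_rot: [0.953, 0.302, -0.0, 0.0]
contact_force: [0.5, -0.4, 0.9]
opening: 0.697
```

```bash
python3 - <<'E'
from h import *
print(r.get_state()["tool_pos"])
snap("w9a");P,im=snap("w9")
print(r.get_state()["tool_pos"],delta([.5298,.3258,.019]))
cv2.imwrite("pics/w9c.png",cv2.resize(im[100:340,150:400],None,fx=2.5,fy=2.5,interpolation=cv2.INTER_CUBIC))
E
```

```text
[0.52713007 0.32617323 0.10513604]
moved mm [-4.1  3.4 -7.3] 8.7833
moved mm [-0.2 -3.1  2.3] 8.8333
[0.52286606 0.32645573 0.1001446 ] (array([0.62, 0.48, 8.11]), np.float64(35.4))
```

View pics/w9c.png

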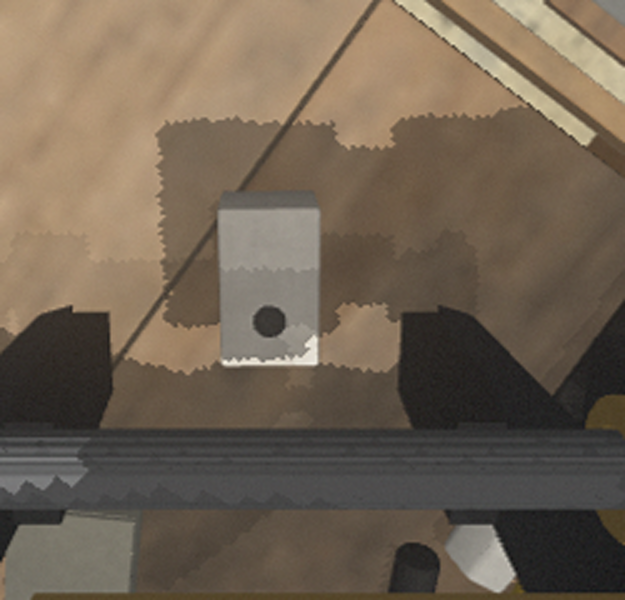

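```bash
python3 - <<'E'
from h import *
P,im=snap("w9b")
P0,_=pickle.load(open("w9.pkl","rb"))
s=r.get_state();print(s["tool_pos"],delta([.5298,.3258,.019]))
W=np.array([ray(0,u,v,.025,P0) for u,v in [(237.2,183.6),(277.6,183.2),(277.2,245.6),(238.4,246.4)]]);print(W.mean(0),np.linalg.norm(W[1]-W[0]),np.linalg.norm(W[2]-W[1]))
e=W[1]-W[0]+W[2]-W[3];print(np.degrees(np.arctan2(e[1],e[0])),delta([*W.mean(0)[:2],.019]))
E
```

```text
moved mm [ 1.7 -2.1  2.6] 8.8833
[0.52454361 0.3243863  0.10276093] (array([0.58, 0.2 , 8.37]), np.float64(35.2))
[0.52948879 0.32555915 0.025     ] 0.02919102229803666 0.04904549752251516
36.5780774147884 (array([0.55, 0.2 , 8.37]), np.float64(35.2))
```

>>> send_rows(series=[{"delta_pos": [0.5, 0.2, 3], "turn": -0.5, "jaw": 0.3}, {"delta_pos": [0.5, 0.2, 6], "turn": -0.5, "jaw": 0.3}, {"delta_pos": [0.5, 0.2, 7.5], "turn": -0.5, "jaw": 0.3}, {"delta_pos": [0.5, 0.2, 8.2], "turn": -0.5, "jaw": 0.3}, {"delta_pos": [0.5, 0.2, 8.2], "turn": -0.5, "jaw": 0.3}, {"delta_pos": [0.5, 0.2, 8.2], "turn": -0.5, "jaw": 0.3}, {"delta_pos": [0.5, 0.2, 8.2], "turn": -0.5, "jaw": 0.3}])

```text
clock: 9.47
tool_pos: [0.5336, 0.3258, 0.0269]
eef_rot: [0.952, 0.305, 0.001, -0.001]
contact_force: [0.6, 0.3, -0.2]
opening: 0.696
```

```bash
python3 - <<'E'
from h import *
print(delta([.5297,.3257,.019]))
E
```

```text
(array([-0.32, -0.22,  0.79]), np.float64(35.5))
```

>>> send_rows(series=[{"delta_pos": [-0.2, -0.2, 0.7], "turn": 0, "jaw": 0.3}, {"delta_pos": [-0.2, -0.2, 0.7], "turn": 0, "jaw": 0.3}, {"delta_pos": [-0.2, -0.2, 0.7], "turn": 0, "jaw": 0.8}, {"delta_pos": [-0.2, -0.2, 0.7], "turn": 0, "jaw": 0.8}, {"delta_pos": [-0.2, -0.2, 0.7], "turn": 0, "jaw": 0.8}, {"delta_pos": [-0.2, -0.2, 0.7], "turn": 0, "jaw": 0.8}, {"delta_pos": [-0.2, -0.2, 0.7], "turn": 0, "jaw": 0.8}, {"delta_pos": [-0.2, -0.2, 0.7], "turn": 0, "jaw": 0.8}], force=40)

```text
clock: 10.13
tool_pos: [0.5301, 0.3257, 0.0183]
eef_rot: [0.952, 0.305, -0.0, -0.0]
contact_force: [0.5, 0.1, 0.3]
opening: 0.335
```

```bash
python3 - <<'E'
from h import *
s=r.get_state();print(s["tool_pos"],s["opening"],s["contact_force"])
E
```

```text
[0.53010566 0.32574249 0.01825807] 0.33527506167467763 [0.46620662 0.14599858 0.26051088]
```

>>> send_rows(series=[{"delta_pos": [0, 0, -2], "turn": 0, "jaw": 0.8}, {"delta_pos": [0, 0, -5], "turn": 0, "jaw": 0.8}, {"delta_pos": [0, 0, -9], "turn": 0, "jaw": 0.8}, {"delta_pos": [0, 0, -13], "turn": 0, "jaw": 0.8}, {"delta_pos": [0, 0, -16], "turn": 0, "jaw": 0.8}, {"delta_pos": [0, 0, -18], "turn": 0, "jaw": 0.8}])

```text
clock: 10.63
tool_pos: [0.5305, 0.3264, 0.2013]
eef_rot: [0.952, 0.305, 0.001, -0.001]
contact_force: [0.6, -0.2, -3.5]
opening: 0.335
```

>>> send_rows(series=[{"delta_pos": [-1, 1.4, 0], "turn": 3, "jaw": 0.8}, {"delta_pos": [-3, 4.2, 0], "turn": 6, "jaw": 0.8}, {"delta_pos": [-5.4, 7.5, 0], "turn": 9, "jaw": 0.8}, {"delta_pos": [-7.8, 10.8, 0], "turn": 12, "jaw": 0.8}, {"delta_pos": [-10.2, 14.1, 0], "turn": 15, "jaw": 0.8}, {"delta_pos": [-12.6, 17.4, 0], "turn": 18, "jaw": 0.8}, {"delta_pos": [-15, 20.7, 0], "turn": 21, "jaw": 0.8}, {"delta_pos": [-17.5, 24.15, 0], "turn": 22.8, "jaw": 0.8}])

```text
clock: 11.3
tool_pos: [0.5272, 0.0265, 0.1979]
eef_rot: [0.994, 0.11, -0.001, 0.0]
contact_force: [1.1, 0.1, -2.3]
opening: 0.336
```

>>> send_rows(series=[{"delta_pos": [-0.9, 4, 0], "turn": 0, "jaw": 0.8}, {"delta_pos": [-1.9, 8, 0], "turn": 0, "jaw": 0.8}, {"delta_pos": [-2.8, 12, 0], "turn": 0, "jaw": 0.8}, {"delta_pos": [-3.7, 16, 0], "turn": 0, "jaw": 0.8}, {"delta_pos": [-4.6, 20, 0], "turn": 0, "jaw": 0.8}, {"delta_pos": [-5.5, 24, 0], "turn": 0, "jaw": 0.8}, {"delta_pos": [-6.3, 27, 0], "turn": 0, "jaw": 0.8}, {"delta_pos": [-6.8, 29, 0], "turn": 0, "jaw": 0.8}])

```text
clock: 11.97
tool_pos: [0.5236, -0.2748, 0.1972]
eef_rot: [0.994, 0.108, -0.002, 0.001]
contact_force: [-0.1, 0.3, -2.7]
opening: 0.338
```

>>> send_rows(series=[{"delta_pos": [0, 0, 3], "turn": 0, "jaw": 0.8}, {"delta_pos": [0, 0, 6], "turn": 0, "jaw": 0.8}, {"delta_pos": [0, 0, 9], "turn": 0, "jaw": 0.8}, {"delta_pos": [0, 0, 11.5], "turn": 0, "jaw": 0.8}, {"delta_pos": [0, 0, 13], "turn": 0, "jaw": 0.8}, {"delta_pos": [0, 0, 13], "turn": 0, "jaw": 0.8}, {"delta_pos": [0, 0, 13], "turn": 0, "jaw": 0.8}, {"delta_pos": [0, 0, 13], "turn": 0, "jaw": 0.8}])

```text
clock: 12.63
tool_pos: [0.5262, -0.2694, 0.0692]
eef_rot: [0.994, 0.111, 0.0, 0.0]
contact_force: [0.6, -0.7, -2.6]
opening: 0.338
```

```bash
python3 - <<'E'
from h import *
s=r.get_state();print(s["tool_pos"],s["opening"])
P,im=snap("w10")
cv2.imwrite("pics/w10c.png",cv2.resize(im[110:320,150:420],None,fx=2.9,fy=2.8,interpolation=cv2.INTER_CUBIC))
print(delta([.5256,-.271,.03]))
E
```

```text
[ 0.5262244  -0.26944088  0.06916519] 0.33764608685147507
moved mm [ 0.3 -0.1  0.4] 12.6833
(array([-0.13,  0.12,  3.96]), np.float64(12.7))
```

View pics/w10c.png

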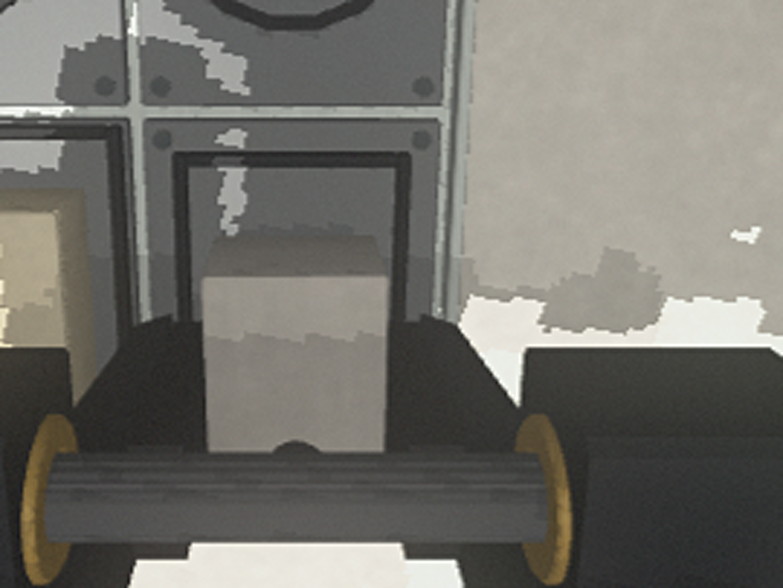

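```bash
python3 - <<'E'
from h import *
P,im=pickle.load(open("w10.pkl","rb"))
T=np.array([.5263,-.2695]);a=np.radians(12.7);tx=np.array([np.cos(a),np.sin(a)]);ty=np.array([np.sin(a),-np.cos(a)])
def g(c,d,z):
    X=ray(0,c/2.9+150,d/2.8+110,z,P)[:2]-T;return np.round([X@tx*1000,X@ty*1000],1)
print("block top far",g(203,278,.076),g(387,277,.076),"bot",g(215,237,.051),g(378,236,.051))
for z in (.015,.018):print(z,g(188,167,z),g(396,167,z),g(190,310,z),g(393,310,z))
E
```

```text
block top far [-15.8 -24.4] [ 13.2 -24.6] bot [-16.1 -24.1] [ 14.1 -24.4]
0.015 [-25.3 -30.7] [ 21.3 -30.7] [-25.9   4.7] [21.8  4.6]
0.018 [-24.9 -31.2] [ 21.  -31.3] [-25.5   3.5] [21.4  3.5]
```

>>> send_rows(series=[{"delta_pos": [-0.1, 0.12, 1], "turn": 0, "jaw": 0.8}, {"delta_pos": [-0.1, 0.12, 2], "turn": 0, "jaw": 0.8}, {"delta_pos": [-0.1, 0.12, 2.8], "turn": 0, "jaw": 0.8}, {"delta_pos": [-0.1, 0.12, 3.3], "turn": 0, "jaw": 0.8}, {"delta_pos": [-0.1, 0.12, 3.3], "turn": 0, "jaw": 0.8}, {"delta_pos": [-0.1, 0.12, 3.3], "turn": 0, "jaw": 0.8}])

```text
clock: 13.18
tool_pos: [0.5247, -0.2707, 0.0348]
eef_rot: [0.994, 0.111, -0.001, -0.0]
contact_force: [0.7, -0.4, -3.3]
opening: 0.337
```

>>> send_rows(series=[{"delta_pos": [0, 0, 0.15], "turn": 0, "jaw": 0.8}, {"delta_pos": [0, 0, 0.3], "turn": 0, "jaw": 0.8}, {"delta_pos": [0, 0, 0.3], "turn": 0, "jaw": 0.8}])

```text
clock: 13.43
tool_pos: [0.525, -0.2708, 0.034]
eef_rot: [0.994, 0.111, -0.0, 0.001]
contact_force: [-3.7, 0.4, 12.3]
opening: 0.336
```

>>> send_rows(series=[{"delta_pos": [0, 0, -0.15], "turn": 0, "jaw": 0.8}, {"delta_pos": [0, 0, -0.15], "turn": 0, "jaw": 0.5}, {"delta_pos": [0, 0, -0.15], "turn": 0, "jaw": 0.5}, {"delta_pos": [0, 0, -0.15], "turn": 0, "jaw": 0.5}, {"delta_pos": [0, 0, -3], "turn": 0, "jaw": 0.5}, {"delta_pos": [0, 0, -7], "turn": 0, "jaw": 0.5}, {"delta_pos": [0, 0, -11], "turn": 0, "jaw": 0.5}, {"delta_pos": [0, 0, -14], "turn": 0, "jaw": 0.5}])

```text
clock: 14.1
tool_pos: [0.5258, -0.2706, 0.175]
eef_rot: [0.994, 0.111, 0.001, 0.0]
contact_force: [0.7, -0.3, 0.3]
opening: 0.502
```

>>> send_rows(series=[{"delta_pos": [0, 0, -2], "turn": 0, "jaw": 0.3}, {"delta_pos": [0, 0, -2], "turn": 0, "jaw": 0.3}, {"delta_pos": [0, 0, -2], "turn": 0, "jaw": 0.3}, {"delta_pos": [0, 0, -2], "turn": 0, "jaw": 0.3}, {"delta_pos": [0, 0, -2], "turn": 0, "jaw": 0.3}, {"delta_pos": [0, 0, -2], "turn": 0, "jaw": 0.3}])

```text
clock: 14.6
tool_pos: [0.5242, -0.2707, 0.1908]
eef_rot: [0.994, 0.111, -0.002, -0.001]
contact_force: [-1.3, 0.3, -0.1]
opening: 0.701
```

```bash
python3 - <<'E'
from h import *
P,im=snap("w11")
cv2.imwrite("pics/w11c.png",cv2.resize(im[20:250,130:370],None,fx=3.2,fy=2.6,interpolation=cv2.INTER_CUBIC))
print(delta([.43,.3872,.2]),r.get_state()["tool_pos"])
E
```

```text
moved mm [0.2 0.1 0.2] 14.65
(array([  5.31, -66.24,  -0.82]), np.float64(12.7)) [ 0.52435881 -0.2705764   0.19098633]
```

View pics/w11c.png

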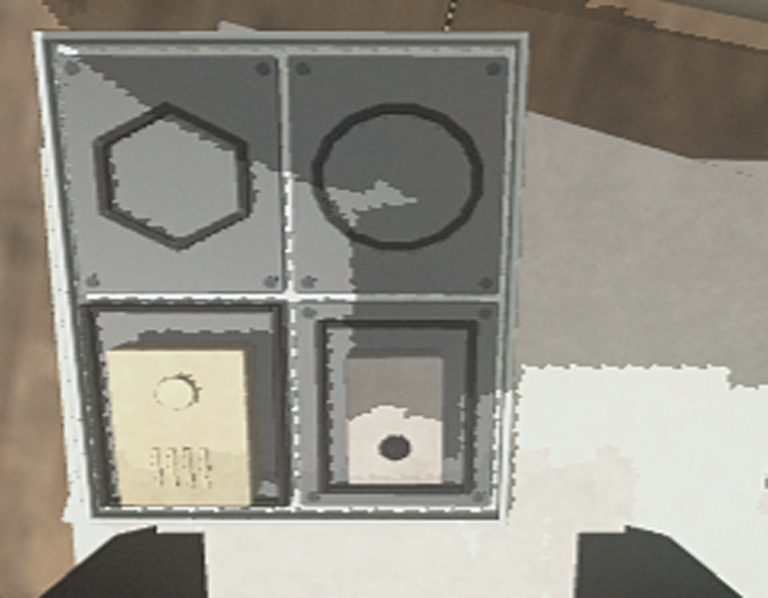

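```bash
python3 - <<'E'
from h import *
P,im=pickle.load(open("w11.pkl","rb"))
a=np.radians(12.7);tx=np.array([np.cos(a),np.sin(a)]);ty=np.array([np.sin(a),-np.cos(a)])
T=np.array([.4579,-.2862])
def g(c,d,z):
    X=ray(0,c/3.2+130,d/2.6+20,z,P)[:2]-T;return np.round([X@tx*1000,X@ty*1000],1)
for fl in (.012,.0155):
  print("rim",g(97,313,fl+.005),g(280,313,fl+.005))
  print("hous",g(107,350,fl+.024),g(244,350,fl+.024),g(249,505,fl+.024),g(120,505,fl+.024))
  z=fl+.005;print("circ",ray(0,398/3.2+130,176/2.6+20,z,P),"hex",ray(0,173/3.2+130,175/2.6+20,z,P))
cv2.imwrite("pics/w11d.png",cv2.resize(im[130:225,150:290],None,fx=5.7,fy=5.7,interpolation=cv2.INTER_CUBIC))
E
```

```text
rim [-28.3 -38.3] [ 30.8 -38.4]
hous [-20.5 -26.3] [ 21.6 -26.4] [20.9 35.6] [-21.   35.7]
circ [ 0.50513802 -0.18325561  0.017     ] hex [ 0.43733447 -0.198262    0.017     ]
rim [-27.2 -38.7] [ 31.2 -38.8]
hous [-19.4 -26.8] [ 22.2 -26.9] [21.4 34.3] [-19.9  34.4]
circ [ 0.5051759  -0.18349658  0.0205    ] hex [ 0.43813992 -0.19833309  0.0205    ]
```

View pics/w11d.png

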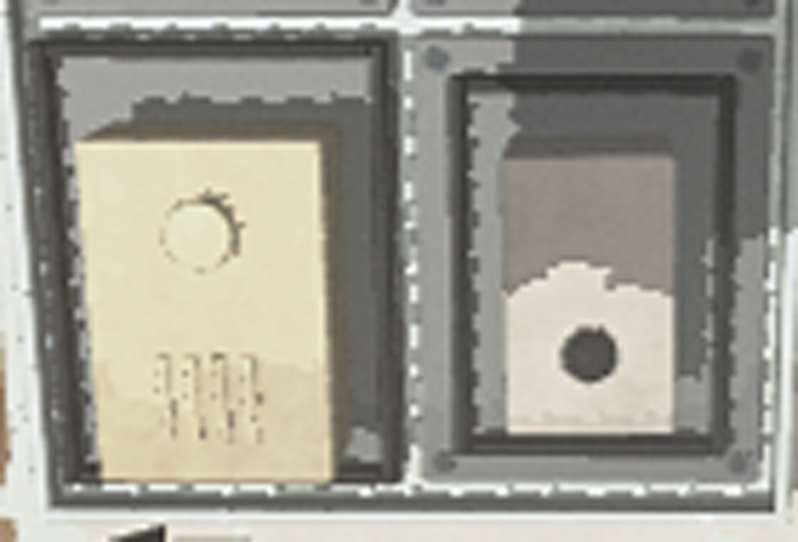

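>>> send_rows(series=[{"delta_pos": [0.2, -2.5, 0], "turn": 0, "jaw": 0.3}, {"delta_pos": [0.5, -6.5, 0], "turn": 0, "jaw": 0.3}, {"delta_pos": [0.8, -10.5, 0], "turn": 0, "jaw": 0.3}, {"delta_pos": [1.2, -14.5, 0], "turn": 0, "jaw": 0.3}, {"delta_pos": [1.5, -18.5, 0], "turn": 0, "jaw": 0.3}, {"delta_pos": [1.8, -22.5, 0], "turn": 0, "jaw": 0.3}, {"delta_pos": [2.1, -26.5, 0], "turn": 0, "jaw": 0.3}, {"delta_pos": [2.4, -30.5, 0], "turn": 0, "jaw": 0.3}])

```text
clock: 15.32
tool_pos: [0.4804, 0.0337, 0.1918]
eef_rot: [0.994, 0.111, -0.001, -0.0]
contact_force: [0.9, -0.3, 0.4]
opening: 0.698
```

>>> send_rows(series=[{"delta_pos": [0.3, -4, 0], "turn": 0, "jaw": 0.3}, {"delta_pos": [0.6, -8, 0], "turn": 0, "jaw": 0.3}, {"delta_pos": [1.0, -12, 0], "turn": 0, "jaw": 0.3}, {"delta_pos": [1.3, -16, 0], "turn": 0, "jaw": 0.3}, {"delta_pos": [1.6, -20, 0], "turn": 0, "jaw": 0.3}, {"delta_pos": [1.9, -24, 0], "turn": 0, "jaw": 0.3}, {"delta_pos": [2.2, -28, 0], "turn": 0, "jaw": 0.3}, {"delta_pos": [2.5, -31, 0], "turn": 0, "jaw": 0.3}])

```text
clock: 15.98
tool_pos: [0.4355, 0.3439, 0.1919]
eef_rot: [0.994, 0.112, -0.001, -0.001]
contact_force: [0.7, -0.7, 0.4]
opening: 0.701
```

>>> send_rows(series=[{"delta_pos": [0.2, -2.4, 0], "turn": 0, "jaw": 0.3}, {"delta_pos": [0.4, -4.7, 0], "turn": 0, "jaw": 0.3}, {"delta_pos": [0.4, -4.7, 3], "turn": 0, "jaw": 0.3}, {"delta_pos": [0.4, -4.7, 6], "turn": 0, "jaw": 0.3}, {"delta_pos": [0.4, -4.7, 8], "turn": 0, "jaw": 0.3}, {"delta_pos": [0.4, -4.7, 8], "turn": 0, "jaw": 0.3}, {"delta_pos": [0.4, -4.7, 8], "turn": 0, "jaw": 0.3}, {"delta_pos": [0.4, -4.7, 8], "turn": 0, "jaw": 0.3}])

```text
clock: 16.65
tool_pos: [0.4309, 0.3873, 0.113]
eef_rot: [0.994, 0.111, -0.0, -0.001]
contact_force: [0.4, -0.1, 0.1]
opening: 0.695
```

```bash
python3 - <<'E'
from h import *
P,im=snap("w12")
print(r.get_state()["tool_pos"],delta([.4298,.3874,.019]),r.get_state()["q"])
E
```

```text
moved mm [0.3 0.2 0.5] 16.7
[0.43119065 0.38742544 0.11352927] (array([-0.14, -0.01,  9.45]), np.float64(12.7)) [-0.51375171  0.86587021 -0.52248657  1.80463916  0.67239563  0.6545929
 -1.21155346]
```

View pics/w12.png

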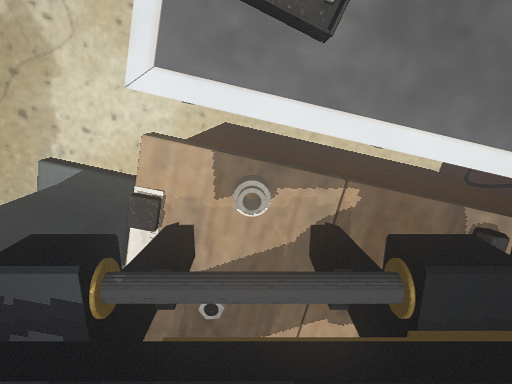

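```bash
python3 - <<'E'
from h import *
P,im=pickle.load(open("w12.pkl","rb"))
print(ray(0,252,201,.03,P),ray(0,251,197,.02,P))
for z in (0,.05,.1,.15): print(z,ray(0,252,122,z,P)[:2],ray("top",127,36,z)[:2],ray("top",107,276,z)[:2], ray("top",112,240,z)[:2])
E
```

```text
[0.4298078  0.38744814 0.03      ] [0.42896754 0.38752863 0.02      ]
0 [0.41692218 0.44419454] [1.01229353 0.45593762] [0.33346142 0.46112039] [0.42824252 0.4550327 ]
0.05 [0.41650054 0.44603051] [0.98716762 0.4393188 ] [0.33429748 0.44430335] [0.42545367 0.43844849]
0.1 [0.4160789  0.44786648] [0.96204171 0.42269998] [0.33513354 0.42748632] [0.42266483 0.42186428]
0.15 [0.41565726 0.44970245] [0.9369158  0.40608117] [0.3359696  0.41066928] [0.41987598 0.40528007]
```

>>> send_rows(series=[{"delta_pos": [-0.15, 0, 3], "turn": 0, "jaw": 0.4}, {"delta_pos": [-0.15, 0, 6], "turn": 0, "jaw": 0.4}, {"delta_pos": [-0.15, 0, 8], "turn": 0, "jaw": 0.4}, {"delta_pos": [-0.15, 0, 9.4], "turn": 0, "jaw": 0.4}, {"delta_pos": [-0.15, 0, 9.4], "turn": 0, "jaw": 0.4}, {"delta_pos": [-0.15, 0, 9.4], "turn": 0, "jaw": 0.4}, {"delta_pos": [-0.15, 0, 9.4], "turn": 0, "jaw": 0.4}], force=30)

```text
clock: 17.28
tool_pos: [0.4299, 0.3873, 0.0199]
eef_rot: [0.994, 0.111, 0.0, -0.001]
contact_force: [0.5, 0.0, 0.8]
opening: 0.604
```

```bash
python3 - <<'E'
from h import *
P,im=snap("w13")
print(delta([.4298,.3874,.019]))
E
```

```text
moved mm [ 0.1 -0.   0.1] 17.3333
(array([-0.02, -0.02,  0.1 ]), np.float64(12.7))
```

View pics/w13.png

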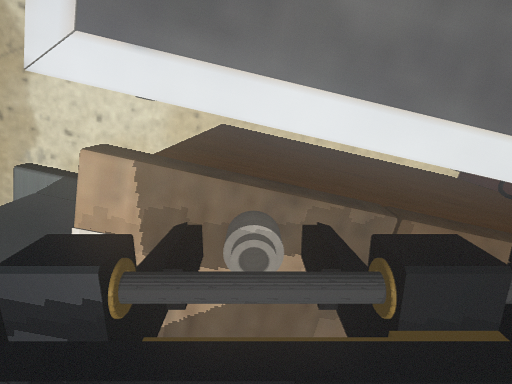

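>>> send_rows(series=[{"delta_pos": [0, 0, 0.05], "turn": 0, "jaw": 0.85}, {"delta_pos": [0, 0, 0.05], "turn": 0, "jaw": 0.85}, {"delta_pos": [0, 0, 0.05], "turn": 0, "jaw": 0.85}, {"delta_pos": [0, 0, 0.05], "turn": 0, "jaw": 0.85}, {"delta_pos": [0, 0, 0.05], "turn": 0, "jaw": 0.85}, {"delta_pos": [0, 0, 0.05], "turn": 0, "jaw": 0.85}])

```text
clock: 17.83
tool_pos: [0.4295, 0.3864, 0.0182]
eef_rot: [0.994, 0.111, -0.0, -0.0]
contact_force: [-0.2, -0.2, 4.6]
opening: 0.325
```

>>> send_rows(series=[{"delta_pos": [0, 0, -2], "turn": 0, "jaw": 0.85}, {"delta_pos": [0, 0, -5], "turn": 0, "jaw": 0.85}, {"delta_pos": [0, 0, -9], "turn": 0, "jaw": 0.85}, {"delta_pos": [0, 0, -13], "turn": 0, "jaw": 0.85}, {"delta_pos": [0, 0, -16], "turn": 0, "jaw": 0.85}, {"delta_pos": [0, 0, -17], "turn": 0, "jaw": 0.85}, {"delta_pos": [0, 0, -17], "turn": 0, "jaw": 0.85}])

```text
clock: 18.42
tool_pos: [0.4302, 0.3875, 0.1901]
eef_rot: [0.994, 0.111, 0.001, -0.002]
contact_force: [0.0, 0.8, -1.0]
opening: 0.326
```

```bash
python3 - <<'E'
from h import *
P,im=snap("w14")
print(r.get_state()["tool_pos"],delta([.5055,-.1835,.19]))
E
```

```text
moved mm [-0.6 -1.3 -2.2] 18.4667
[0.42955043 0.38617433 0.18794742] (array([-5.13, 57.24, -0.22]), np.float64(12.7))
```

View pics/w14.png

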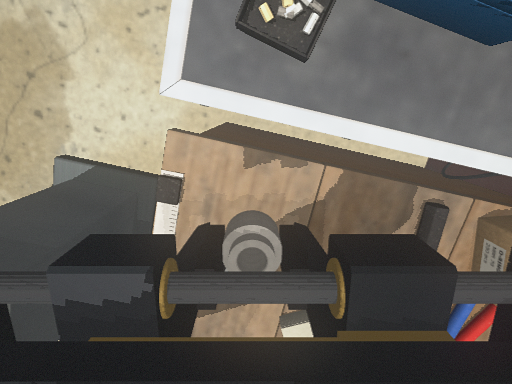

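>>> send_rows(series=[{"delta_pos": [-0.2, 2, 0], "turn": 0, "jaw": 0.85}, {"delta_pos": [-0.5, 5.5, 0], "turn": 0, "jaw": 0.85}, {"delta_pos": [-0.8, 9.5, 0], "turn": 0, "jaw": 0.85}, {"delta_pos": [-1.2, 13.5, 0], "turn": 0, "jaw": 0.85}, {"delta_pos": [-1.5, 17.5, 0], "turn": 0, "jaw": 0.85}, {"delta_pos": [-1.9, 21.5, 0], "turn": 0, "jaw": 0.85}, {"delta_pos": [-2.3, 25.5, 0], "turn": 0, "jaw": 0.85}, {"delta_pos": [-2.6, 29.5, 0], "turn": 0, "jaw": 0.85}])

```text
clock: 19.13
tool_pos: [0.4672, 0.0902, 0.1855]
eef_rot: [0.994, 0.111, -0.003, 0.0]
contact_force: [1.5, -0.1, -0.8]
opening: 0.327
```

>>> send_rows(series=[{"delta_pos": [-0.4, 4, 0], "turn": 0, "jaw": 0.85}, {"delta_pos": [-0.7, 8, 0], "turn": 0, "jaw": 0.85}, {"delta_pos": [-1.1, 12, 0], "turn": 0, "jaw": 0.85}, {"delta_pos": [-1.4, 16, 0], "turn": 0, "jaw": 0.85}, {"delta_pos": [-1.8, 20, 0], "turn": 0, "jaw": 0.85}, {"delta_pos": [-2.2, 24, 0], "turn": 0, "jaw": 0.85}, {"delta_pos": [-2.4, 26.5, 0], "turn": 0, "jaw": 0.85}, {"delta_pos": [-2.5, 27.7, 0], "turn": 0, "jaw": 0.85}])

```text
clock: 19.8
tool_pos: [0.5034, -0.1884, 0.1845]
eef_rot: [0.994, 0.107, -0.003, 0.0]
contact_force: [1.1, 0.9, -0.3]
opening: 0.328
```

>>> send_rows(series=[{"delta_pos": [0, 0, 2], "turn": 0, "jaw": 0.85}, {"delta_pos": [0, 0, 5], "turn": 0, "jaw": 0.85}, {"delta_pos": [0, 0, 8], "turn": 0, "jaw": 0.85}, {"delta_pos": [0, 0, 10.5], "turn": 0, "jaw": 0.85}, {"delta_pos": [0, 0, 12], "turn": 0, "jaw": 0.85}, {"delta_pos": [0, 0, 12], "turn": 0, "jaw": 0.85}, {"delta_pos": [0, 0, 12], "turn": 0, "jaw": 0.85}, {"delta_pos": [0, 0, 12], "turn": 0, "jaw": 0.85}])

```text
clock: 20.47
tool_pos: [0.5052, -0.1826, 0.0675]
eef_rot: [0.994, 0.111, -0.001, -0.0]
contact_force: [0.5, 0.0, -0.1]
opening: 0.326
```

```bash
python3 - <<'E'
from h import *
P,im=snap("w15")
print(r.get_state()["tool_pos"],r.get_state()["opening"],delta([.5055,-.1835,.034]))
E
```

```text
moved mm [ 0.5 -0.2  0.6] 20.5167
[ 0.50569295 -0.18280345  0.06812793] 0.3290136980241672 (array([-0.03,  0.06,  3.41]), np.float64(12.7))
```

View pics/w15.png

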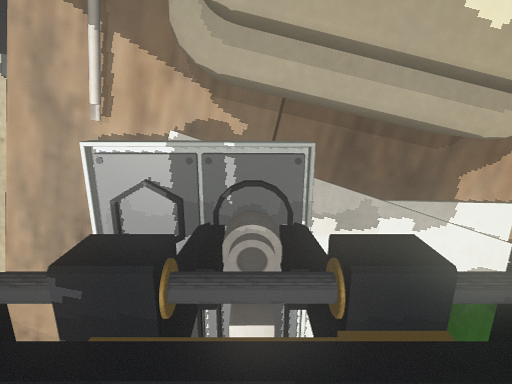

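```bash
python3 - <<'E'
from h import *
im=cv2.imread("pics/side0.png");cv2.imwrite("pics/sc.png",cv2.resize(im[150:220,220:340],None,fx=6.5,fy=6.5,interpolation=cv2.INTER_CUBIC))
for z in (0,.03,.05,.07):
  print(z,"top right edge",ray("top",326,190,z)[:2].round(3),"w15 lower",ray("wrist",450,137,z)[:2].round(3))
E
```

```text
0 top right edge [ 0.575 -0.116] w15 lower [ 0.624 -0.104]
0.03 top right edge [ 0.57  -0.112] w15 lower [ 0.604 -0.106]
0.05 top right edge [ 0.566 -0.11 ] w15 lower [ 0.591 -0.107]
0.07 top right edge [ 0.563 -0.108] w15 lower [ 0.578 -0.108]
```

View pics/sc.png

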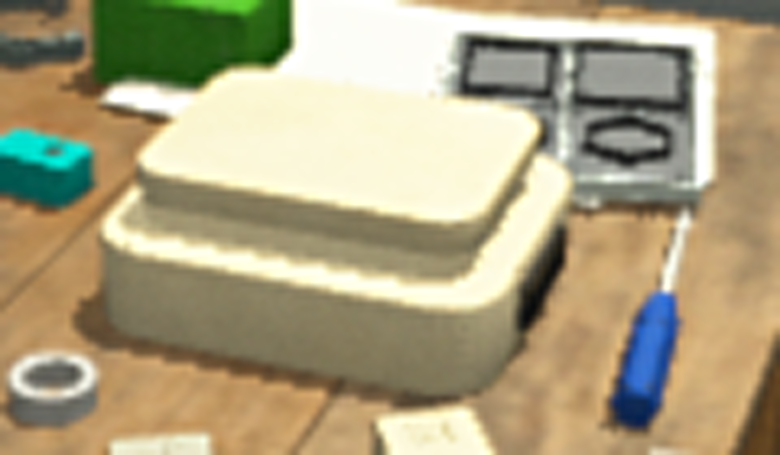

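>>> send_rows(series=[{"delta_pos": [0, 0.05, 1], "turn": 0, "jaw": 0.85}, {"delta_pos": [0, 0.05, 2], "turn": 0, "jaw": 0.85}, {"delta_pos": [0, 0.05, 2.7], "turn": 0, "jaw": 0.85}, {"delta_pos": [0, 0.05, 3.1], "turn": 0, "jaw": 0.85}, {"delta_pos": [0, 0.05, 3.1], "turn": 0, "jaw": 0.85}, {"delta_pos": [0, 0.05, 3.1], "turn": 0, "jaw": 0.85}])

```text
clock: 21.02
tool_pos: [0.5054, -0.1833, 0.0365]
eef_rot: [0.994, 0.111, -0.001, -0.0]
contact_force: [0.6, 0.4, 0.1]
opening: 0.328
```

>>> send_rows(series=[{"delta_pos": [0, 0, 0.15], "turn": 0, "jaw": 0.85}, {"delta_pos": [0, 0, 0.3], "turn": 0, "jaw": 0.85}, {"delta_pos": [0, 0, 0.3], "turn": 0, "jaw": 0.85}])

```text
clock: 21.27
tool_pos: [0.5059, -0.1834, 0.0342]
eef_rot: [0.994, 0.111, -0.0, 0.0]
contact_force: [-0.3, 0.1, 2.0]
opening: 0.327
```

>>> send_rows(series=[{"delta_pos": [0, 0, 0.1], "turn": 0, "jaw": 0.85}, {"delta_pos": [0, 0, 0.1], "turn": 0, "jaw": 0.85}])

```text
clock: 21.43
tool_pos: [0.5059, -0.1835, 0.0341]
eef_rot: [0.994, 0.111, 0.0, 0.001]
contact_force: [-2.2, 0.1, 10.4]
opening: 0.328
```

Seated on the floor (contact at the same level as the other two). Release and rise.

>>> send_rows(series=[{"delta_pos": [0, 0, -0.1], "turn": 0, "jaw": 0.85}, {"delta_pos": [0, 0, -0.1], "turn": 0, "jaw": 0.5}, {"delta_pos": [0, 0, -0.1], "turn": 0, "jaw": 0.5}, {"delta_pos": [0, 0, -0.1], "turn": 0, "jaw": 0.5}, {"delta_pos": [0, 0, -2], "turn": 0, "jaw": 0.5}, {"delta_pos": [0, 0, -6], "turn": 0, "jaw": 0.5}, {"delta_pos": [0, 0, -10], "turn": 0, "jaw": 0.5}, {"delta_pos": [0, 0, -14], "turn": 0, "jaw": 0.5}])

```text
clock: 22.1
tool_pos: [0.505, -0.1831, 0.1739]
eef_rot: [0.994, 0.111, -0.001, -0.001]
contact_force: [1.5, -0.6, -0.1]
opening: 0.501
```

>>> send_rows(series=[{"delta_pos": [0, -2, -1], "turn": 0, "jaw": 0.5}, {"delta_pos": [0, -5, -1.5], "turn": 0, "jaw": 0.5}, {"delta_pos": [0, -7, -1.5], "turn": 0, "jaw": 0.5}, {"delta_pos": [0, -8, -1.5], "turn": 0, "jaw": 0.5}, {"delta_pos": [0, -8, -1.5], "turn": 0, "jaw": 0.5}, {"delta_pos": [0, -8, -1.5], "turn": 0, "jaw": 0.5}, {"delta_pos": [0, -8, -1.5], "turn": 0, "jaw": 0.5}])

```text
clock: 22.68
tool_pos: [0.4881, -0.107, 0.1872]
eef_rot: [0.994, 0.11, -0.001, 0.001]
contact_force: [-0.3, -0.2, 0.5]
opening: 0.499
```

```bash
python3 - <<'E'
from h import *
P,im=snap("w16")
cv2.imwrite("pics/w16c.png",cv2.resize(im[80:300,150:400],None,fx=3,fy=2.7,interpolation=cv2.INTER_CUBIC))
print(r.get_state()["tool_pos"],delta([.4176,.2716,.19]))
# nut orientation from w1 and w12
for n,box in (("w1",(30,231,152)),):
    P1,i1=pickle.load(open("w1.pkl","rb"));c=i1[132:172,211:251];cv2.imwrite("pics/nutc.png",cv2.resize(c,None,fx=14,fy=14,interpolation=cv2.INTER_CUBIC))
E
```

```text
moved mm [ 0. -0.  0.] 22.7333
[ 0.48814397 -0.10707272  0.18724234] (array([  1.37, -38.49,  -0.3 ]), np.float64(12.6))
```

View pics/w16c.png

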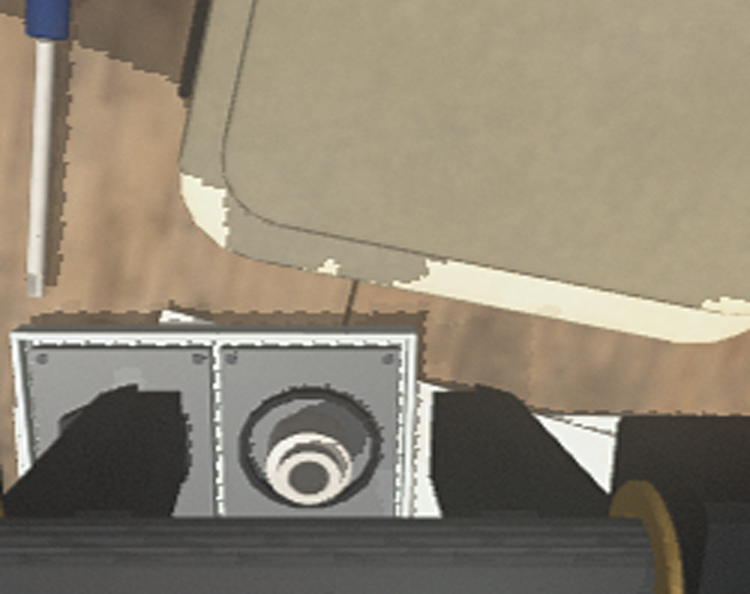

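View pics/nutc.png

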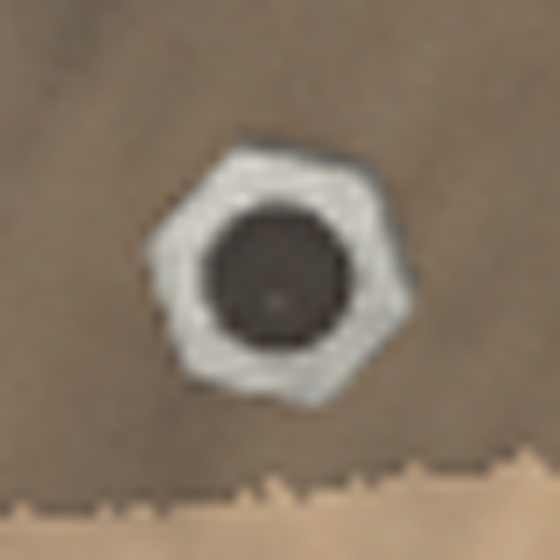

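```bash
python3 - <<'E'
from h import *
P,i=pickle.load(open("w1.pkl","rb"))
c=[(240,145),(370,165),(412,295),(318,408),(190,378),(150,250)]
W=np.array([ray(0,u/14+211,v/14+132,.012,P)[:2] for u,v in c]);m=W.mean(0);d=W-m
ang=np.degrees(np.arctan2(d[:,1],d[:,0]));print(m,ang.round(1),np.hypot(*d.T).round(4))
z=np.exp(6j*np.radians(ang)).mean();print("corner mod60",np.degrees(np.angle(z))/6)
E
```

```text
[0.41747378 0.27176489] [ 136.3   79.9   21.   -45.1 -101.4 -160.5] [0.012  0.0127 0.012  0.0126 0.0126 0.0118]
corner mod60 18.385622383109464
```

>>> send_rows(series=[{"delta_pos": [0.1, -2.5, 0], "turn": 3, "jaw": 0.4}, {"delta_pos": [0.2, -6.5, 0], "turn": 6, "jaw": 0.4}, {"delta_pos": [0.3, -10.5, 0], "turn": 9, "jaw": 0.4}, {"delta_pos": [0.5, -14.5, 0], "turn": 12, "jaw": 0.4}, {"delta_pos": [0.6, -18.5, 0], "turn": 15, "jaw": 0.4}, {"delta_pos": [0.7, -22.5, 0], "turn": 18, "jaw": 0.4}, {"delta_pos": [0.9, -26.5, 0], "turn": 21, "jaw": 0.4}, {"delta_pos": [1.0, -30, 0], "turn": 24.2, "jaw": 0.4}])

```text
clock: 23.4
tool_pos: [0.432, 0.1913, 0.1876]
eef_rot: [0.995, -0.102, -0.0, -0.0]
contact_force: [0.4, 0.6, 0.4]
opening: 0.599
```

>>> send_rows(series=[{"delta_pos": [-1.3, -3.3, 0], "turn": 0, "jaw": 0.4}, {"delta_pos": [-2.4, -6.1, 2], "turn": 0, "jaw": 0.4}, {"delta_pos": [-3.1, -7.9, 5], "turn": 0, "jaw": 0.4}, {"delta_pos": [-3.1, -7.9, 8], "turn": 0, "jaw": 0.4}, {"delta_pos": [-3.1, -7.9, 10], "turn": 0, "jaw": 0.4}, {"delta_pos": [-3.1, -7.9, 10], "turn": 0, "jaw": 0.4}, {"delta_pos": [-3.1, -7.9, 10], "turn": 0, "jaw": 0.4}, {"delta_pos": [-3.1, -7.9, 10], "turn": 0, "jaw": 0.4}])

```text
clock: 24.07
tool_pos: [0.4179, 0.2727, 0.0885]
eef_rot: [0.995, -0.101, -0.0, -0.0]
contact_force: [0.9, 0.2, 0.1]
opening: 0.605
```

```bash
python3 - <<'E'
from h import *
P,im=snap("w17")
cv2.imwrite("pics/w17c.png",cv2.resize(im[120:300,180:330],None,fx=5,fy=3.3,interpolation=cv2.INTER_CUBIC))
print(r.get_state()["tool_pos"],delta([.4175,.2717,.0175]))
print(proj(0,[.4175,.2717,.012],P))
E
```

```text
moved mm [0.2 0.2 0.4] 24.1167
[0.41810486 0.27294986 0.088894  ] (array([-0.04,  0.14,  7.14]), np.float64(-11.6))
[253.32720189 204.68990947]
```

View pics/w17c.png

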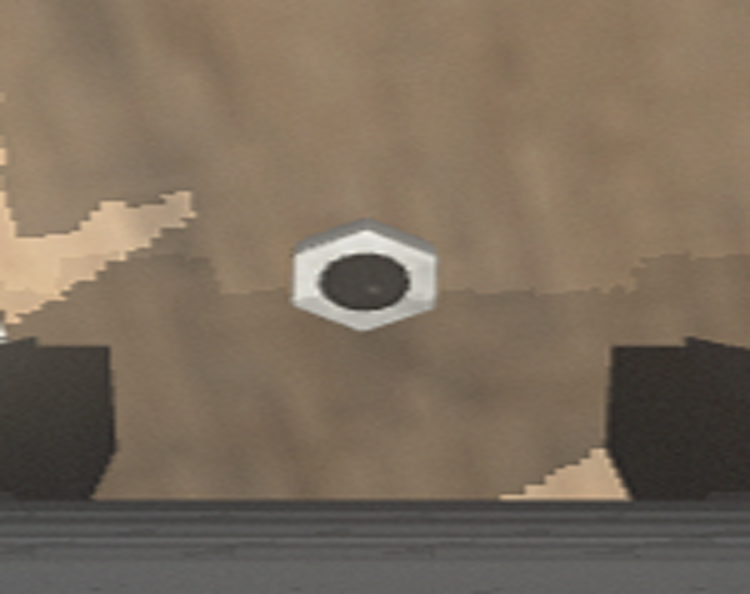

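>>> send_rows(series=[{"delta_pos": [0, 0.14, 3], "turn": 0, "jaw": 0.4}, {"delta_pos": [0, 0.14, 5.5], "turn": 0, "jaw": 0.5}, {"delta_pos": [0, 0.14, 6.7], "turn": 0, "jaw": 0.5}, {"delta_pos": [0, 0.14, 7.15], "turn": 0, "jaw": 0.5}, {"delta_pos": [0, 0.14, 7.15], "turn": 0, "jaw": 0.5}, {"delta_pos": [0, 0.14, 7.15], "turn": 0, "jaw": 0.5}, {"delta_pos": [0, 0.14, 7.15], "turn": 0, "jaw": 0.5}], force=25)

```text
clock: 24.7
tool_pos: [0.4175, 0.272, 0.0176]
eef_rot: [0.995, -0.1, 0.0, -0.001]
contact_force: [-0.7, 0.3, 0.6]
opening: 0.501
```

>>> send_rows(series=[{"delta_pos": [0, 0, 0], "turn": 0, "jaw": 0.95}, {"delta_pos": [0, 0, 0], "turn": 0, "jaw": 0.95}, {"delta_pos": [0, 0, 0], "turn": 0, "jaw": 0.95}, {"delta_pos": [0, 0, 0], "turn": 0, "jaw": 0.95}, {"delta_pos": [0, 0, 0], "turn": 0, "jaw": 0.95}, {"delta_pos": [0, 0, 0], "turn": 0, "jaw": 0.95}])

```text
clock: 25.2
tool_pos: [0.4169, 0.2717, 0.0166]
eef_rot: [0.995, -0.1, -0.0, 0.0]
contact_force: [0.1, -0.1, 4.4]
opening: 0.233
```

>>> send_rows(series=[{"delta_pos": [0, 0, -2], "turn": 0, "jaw": 0.95}, {"delta_pos": [0, 0, -5], "turn": 0, "jaw": 0.95}, {"delta_pos": [0, 0, -9], "turn": 0, "jaw": 0.95}, {"delta_pos": [0, 0, -13], "turn": 0, "jaw": 0.95}, {"delta_pos": [0, 0, -16], "turn": 0, "jaw": 0.95}, {"delta_pos": [0, 0, -17], "turn": 0, "jaw": 0.95}, {"delta_pos": [0, 0, -17], "turn": 0, "jaw": 0.95}, {"delta_pos": [0, 0, -17], "turn": 0, "jaw": 0.95}])

```text
clock: 25.87
tool_pos: [0.4167, 0.2711, 0.1857]
eef_rot: [0.995, -0.1, -0.001, 0.0]
contact_force: [0.3, -0.0, -0.5]
opening: 0.231
```

```bash
python3 - <<'E'
from h import *
P,im=snap("w18")
cv2.imwrite("pics/w18c.png",cv2.resize(im[200:350,150:350],None,fx=4,fy=4,interpolation=cv2.INTER_CUBIC))
print(r.get_state()["tool_pos"],r.get_state()["opening"],delta([.438,-.1985,.19]))
E
```

```text
moved mm [-0.5 -0.4 -0.8] 25.9167
[0.41621526 0.27075745 0.18486508] 0.2375454303249091 (array([11.47, 45.56, -0.42]), np.float64(-11.5))
```

View pics/w18c.png

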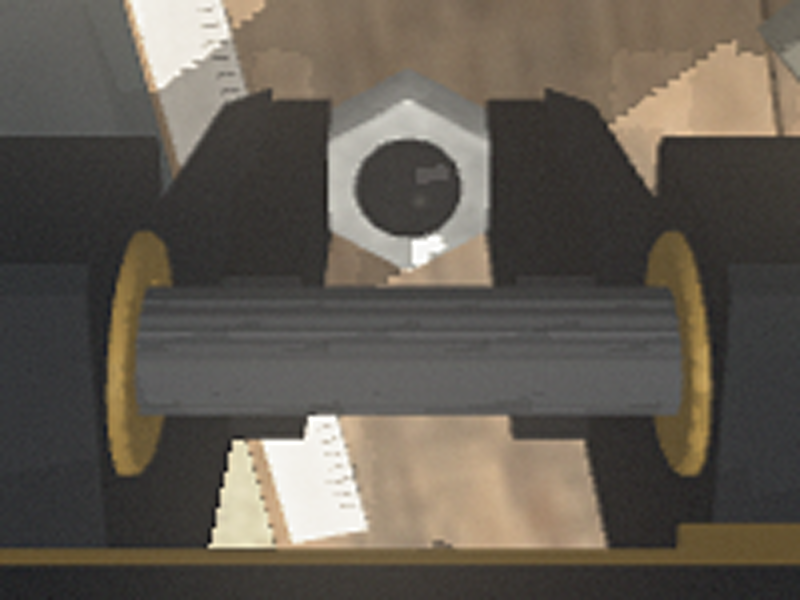

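>>> send_rows(series=[{"delta_pos": [0.5, 2, 0], "turn": -3, "jaw": 0.95}, {"delta_pos": [1.3, 5.2, 0], "turn": -6, "jaw": 0.95}, {"delta_pos": [2.2, 8.8, 0], "turn": -9, "jaw": 0.95}, {"delta_pos": [3.1, 12.5, 0], "turn": -12, "jaw": 0.95}, {"delta_pos": [4.1, 16.4, 0], "turn": -15, "jaw": 0.95}, {"delta_pos": [5.1, 20.3, 0], "turn": -18, "jaw": 0.95}, {"delta_pos": [6.0, 24.2, 0], "turn": -21, "jaw": 0.95}, {"delta_pos": [7, 28, 0], "turn": -24.2, "jaw": 0.95}])

```text
clock: 26.58
tool_pos: [0.428, -0.0186, 0.1844]
eef_rot: [0.994, 0.113, -0.003, -0.0]
contact_force: [0.3, -0.7, -0.4]
opening: 0.234
```

>>> send_rows(series=[{"delta_pos": [-0.6, 3.6, 0], "turn": 0, "jaw": 0.95}, {"delta_pos": [-1.2, 7.2, 0], "turn": 0, "jaw": 0.95}, {"delta_pos": [-1.8, 10.8, 0], "turn": 0, "jaw": 0.95}, {"delta_pos": [-2.4, 14.2, 0], "turn": 0, "jaw": 0.95}, {"delta_pos": [-2.9, 16.8, 0], "turn": 0, "jaw": 0.95}, {"delta_pos": [-3.1, 17.9, 0], "turn": 0, "jaw": 0.95}, {"delta_pos": [-3.1, 17.9, 0], "turn": 0, "jaw": 0.95}])

```text
clock: 27.17
tool_pos: [0.4372, -0.2013, 0.1838]
eef_rot: [0.994, 0.108, -0.003, -0.0]
contact_force: [0.4, 0.7, -0.7]
opening: 0.237
```

>>> send_rows(series=[{"delta_pos": [0, 0, 2], "turn": 0, "jaw": 0.95}, {"delta_pos": [0, 0, 5], "turn": 0, "jaw": 0.95}, {"delta_pos": [0, 0, 8], "turn": 0, "jaw": 0.95}, {"delta_pos": [0, 0, 10.5], "turn": 0, "jaw": 0.95}, {"delta_pos": [0, 0, 12], "turn": 0, "jaw": 0.95}, {"delta_pos": [0, 0, 12], "turn": 0, "jaw": 0.95}, {"delta_pos": [0, 0, 12], "turn": 0, "jaw": 0.95}, {"delta_pos": [0, 0, 12], "turn": 0, "jaw": 0.95}])

```text
clock: 27.83
tool_pos: [0.439, -0.1969, 0.0666]
eef_rot: [0.994, 0.112, -0.001, -0.0]
contact_force: [-0.1, 0.0, 0.4]
opening: 0.23
```

```bash
python3 - <<'E'
from h import *
P,im=snap("w19")
print(r.get_state()["tool_pos"],r.get_state()["opening"],delta([.4383,-.1985,.034]))
E
```

```text
moved mm [ 0.3 -0.5  0.4] 27.8833
[ 0.43924575 -0.19739031  0.06701259] 0.23333498565172642 (array([-0.12,  0.09,  3.3 ]), np.float64(12.8))
```

View pics/w19.png

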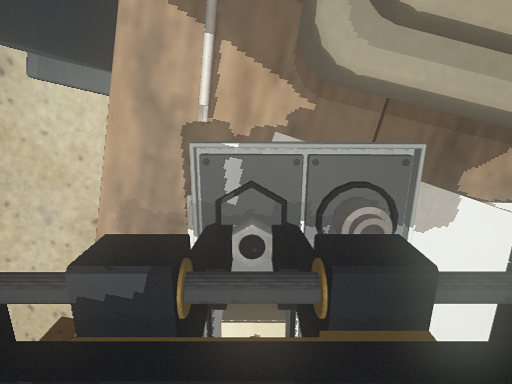

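>>> send_rows(series=[{"delta_pos": [-0.1, 0.1, 1], "turn": 0, "jaw": 0.95}, {"delta_pos": [-0.1, 0.1, 2], "turn": 0, "jaw": 0.95}, {"delta_pos": [-0.1, 0.1, 2.8], "turn": 0, "jaw": 0.95}, {"delta_pos": [-0.1, 0.1, 3.2], "turn": 0, "jaw": 0.95}, {"delta_pos": [-0.1, 0.1, 3.2], "turn": 0, "jaw": 0.95}, {"delta_pos": [-0.1, 0.1, 3.2], "turn": 0, "jaw": 0.95}])

```text
clock: 28.38
tool_pos: [0.4384, -0.1993, 0.035]
eef_rot: [0.994, 0.111, -0.0, 0.0]
contact_force: [0.5, 0.1, -0.2]
opening: 0.233
```

>>> send_rows(series=[{"delta_pos": [0, 0, 0.1], "turn": 0, "jaw": 0.95}, {"delta_pos": [0, 0, 0.15], "turn": 0, "jaw": 0.95}, {"delta_pos": [0, 0, 0.15], "turn": 0, "jaw": 0.95}])

```text
clock: 28.63
tool_pos: [0.4382, -0.1994, 0.0332]
eef_rot: [0.994, 0.111, -0.0, 0.0]
contact_force: [-1.1, 0.4, 1.0]
opening: 0.232
```

>>> send_rows(series=[{"delta_pos": [0, 0, 0], "turn": 0, "jaw": 0.6}, {"delta_pos": [0, 0, 0], "turn": 0, "jaw": 0.6}, {"delta_pos": [0, 0, 0], "turn": 0, "jaw": 0.6}, {"delta_pos": [0, 0, -2], "turn": 0, "jaw": 0.6}, {"delta_pos": [0, 0, -5], "turn": 0, "jaw": 0.6}, {"delta_pos": [0, 0, -9], "turn": 0, "jaw": 0.6}, {"delta_pos": [0, 0, -13], "turn": 0, "jaw": 0.6}, {"delta_pos": [0, 0, -17], "turn": 0, "jaw": 0.6}])

```text
clock: 29.3
tool_pos: [0.4373, -0.1989, 0.2045]
eef_rot: [0.994, 0.111, -0.001, -0.001]
contact_force: [1.2, -1.7, 0.0]
opening: 0.4
```

>>> send_rows(series=[{"delta_pos": [2, 2, -2], "turn": 0, "jaw": 0.4}, {"delta_pos": [3, 5, -4], "turn": 0, "jaw": 0.2}, {"delta_pos": [3, 7, -4], "turn": 0, "jaw": 0.2}, {"delta_pos": [3, 7, -4], "turn": 0, "jaw": 0.2}, {"delta_pos": [3, 7, -4], "turn": 0, "jaw": 0.2}, {"delta_pos": [3, 7, -4], "turn": 0, "jaw": 0.2}, {"delta_pos": [3, 7, -4], "turn": 0, "jaw": 0.2}, {"delta_pos": [3, 7, -4], "turn": 0, "jaw": 0.2}])

```text
clock: 29.97
tool_pos: [0.4824, -0.2596, 0.2425]
eef_rot: [0.994, 0.112, -0.001, -0.0]
contact_force: [-1.3, 0.1, -0.6]
opening: 0.799
```

```bash
python3 - <<'E'
from h import *
P,im=snap("w20")
cv2.imwrite("pics/w20c.png",cv2.resize(im[20:240,160:370],None,fx=3.6,fy=2.7,interpolation=cv2.INTER_CUBIC))
im=vision.snapshot("side");cv2.imwrite("pics/s20.png",cv2.resize(im[110:270,180:360],None,fx=4.4,fy=3.7,interpolation=cv2.INTER_CUBIC))
print(r.get_state()["tool_pos"])
E
```

```text
moved mm [ 0.1 -0.2  0.1] 30.0167
[ 0.48270113 -0.26007813  0.24267144]
```

View pics/w20c.png

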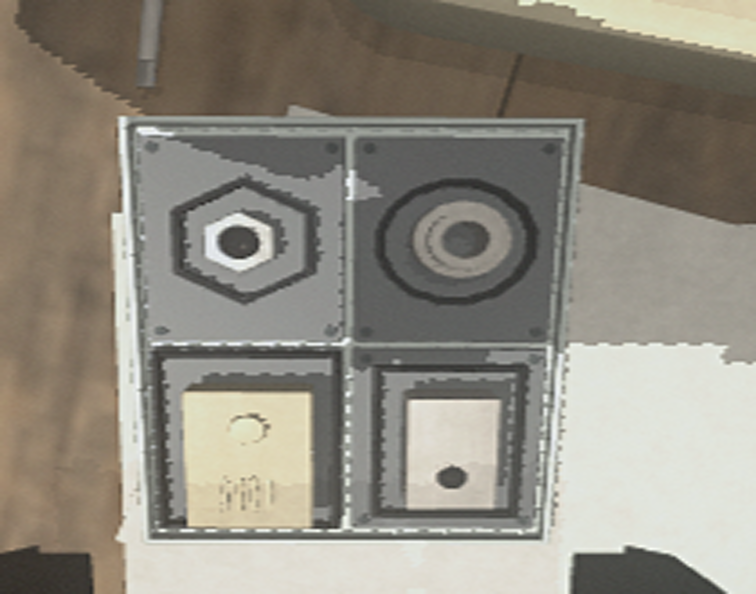

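View pics/s20.png

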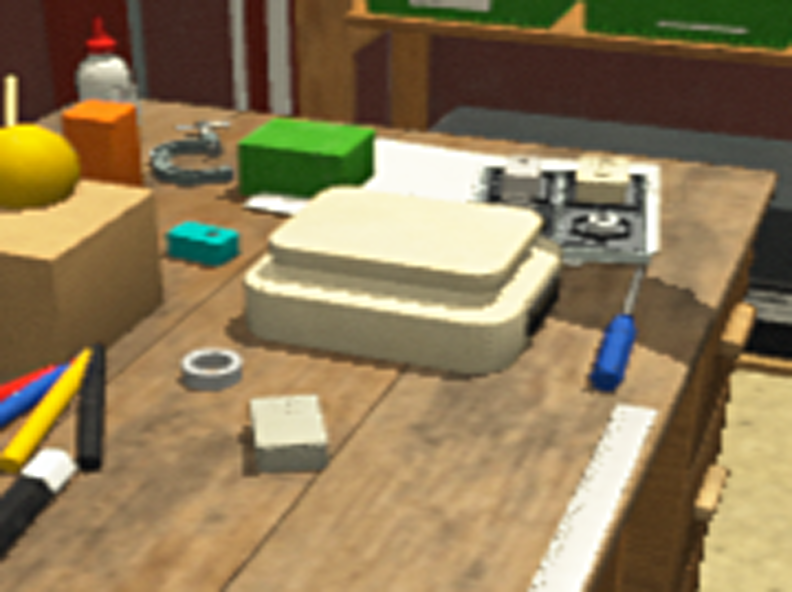

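```bash
python3 -c "
from plant import order;print(order.finish_job())"
```

```text
the job is handed in; nothing more can be done
None
```

I placed all four parts in the low tray in the order you listed and handed the job in at about 30 s of the 106 s allowed. The hand-in reports no verdict.

- **Choosing the parts:** an enlarged wrist view showed the round boss on the cream housing, and the greyer one without it. The stepped bushing was also clear there against the plain sleeve. In the last side view the plain housing and the sleeve lie undisturbed, and the turquoise block was never touched.
- **Seating:** the housing, block and bushing each met the pocket floor at nearly the same height (about 15 to 16 mm above the desk). I let the nut go just as it touched. The last wrist and side views show all four inside their rims, with the bushing upright and the nut flat.
- **Housing off centre:** it sits about 4 mm off centre lengthwise. By measurement that leaves 4 to 5 mm to the near rim, though in the pictures its near edge overlaps that rim because of the viewing angle.
- **Disagreements:** the top and wrist cameras differed by about 4 mm in y, so I used the wrist camera. The tray floor was also about 10 mm higher than I first assumed, so I lowered the first three parts until they touched. Some early wrist pictures were taken while the arm was still swinging, and I repeated those measurements once it had settled.

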